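# Stand the weighted posts in the lidded parts case

### The job

Lift the lid of the parts case well past half open but short of upright, let go of it and see that it stays up by itself; if it sinks, set it higher. Then stand every weighted post from the bench inside the case, upright on its heavy end: a steel slug is hidden in one end of each tube and both ends look alike, so lift each one and feel which end pulls down. Leave the lid standing open at its angle, and leave the file, the wood offcut and the lacquer tin where they are.

Things in the scene. Friction and masses are not known exactly. Their poses are not given: they have to be found in the camera images.
- lid (a joint): angle of the case's lid in rad: 0 shut, 1.57 upright, stop at 1.9 (leaning back). The hinge is damped and has friction: the lid (about 0.3 to 0.55 kg) sinks slowly shut when let go at a low angle and stays where it is left at a high one; the angle from which it stays differs from start to start, between about 0.4 and 1.1 rad.
- lid_handle (a point): middle of the steel bar handle on the lid: a round bar 11 mm thick and 120 mm long, parallel to the hinge (along this frame's y), held by a post 51 mm either side of its middle, its axis 35 mm above the lid's top face. 165 mm from the hinge line along the lid and 43 mm above the hinge line when shut. Turns with the lid.
- lid_hinge (a point): middle of the hinge line, on the rim of the case's side farther from the post area, 55.5 mm above the bench. The hinge line runs along y of this frame (level); the lid, 180 mm x 330 mm x 8 mm plywood, reaches from it along this frame's -x when shut and turns upward about +y; the frame turns with the lid.
- case_in (a point): centre of the inner floor of the blue parts case, 6 mm above the bench. Case: outside 180 mm (x of this frame) x 330 mm (y) x 55 mm high, walls 6 mm, inside 168 mm x 318 mm. The hinged side is at +x; z up. Fixed to the bench.
- post1_mid (a point): centre of a weighted post, a square aluminium tube 40 mm x 40 mm x 120 mm with alike black caps at both ends, 0.3 to 0.4 kg, lying on its side on the bench at first. The frame's x runs along the post. A hidden slug in one end puts the centre of mass about 28 mm from the middle, towards +x in some posts and towards -x in others. None if this post is absent in this run.
- post2_mid (a point): centre of a weighted post, a square aluminium tube 40 mm x 40 mm x 120 mm with alike black caps at both ends, 0.3 to 0.4 kg, lying on its side on the bench at first. The frame's x runs along the post. A hidden slug in one end puts the centre of mass about 28 mm from the middle, towards +x in some posts and towards -x in others. None if this post is absent in this run.
- post3_mid (a point): centre of a weighted post, a square aluminium tube 40 mm x 40 mm x 120 mm with alike black caps at both ends, 0.3 to 0.4 kg, lying on its side on the bench at first. The frame's x runs along the post. A hidden slug in one end puts the centre of mass about 28 mm from the middle, towards +x in some posts and towards -x in others. None if this post is absent in this run.
- post4_mid (a point): centre of a weighted post, a square aluminium tube 40 mm x 40 mm x 120 mm with alike black caps at both ends, 0.3 to 0.4 kg, lying on its side on the bench at first. The frame's x runs along the post. A hidden slug in one end puts the centre of mass about 28 mm from the middle, towards +x in some posts and towards -x in others. None if this post is absent in this run.
- file: hand file with an orange handle, 260 mm long, lying on the bench; origin on the underside near its middle. To be left alone.
- offcut: wood offcut 60 mm x 130 mm x 35 mm high; origin at the centre of its underside. To be left alone.
- lacquer: lacquer tin, 76 mm across, 85 mm high; origin at the centre of its underside. To be left alone.

How it is judged:
On the way:
1. the lid, let go between 0.9 and 1.5 rad, stays there untouched for a second (value of joint lid between 0.9 and 1.5 rad and velocity of joint lid between -0.03 and 0.03 rad/s and contact force between the fingers and lid below 0.2 N), for 1 s.
At the end, for the whole second after the job is handed in: Every post that is present stands on the floor inside the case on its heavy end, within 8 degrees of upright, let go and at rest; the lid stands open by itself between 0.9 and 1.5 rad (all of step 1 and linear speed of each of post1, post2, post3, post4 below 0.02 m/s and (angle between post1_mid's own x axis and vertical above 3 rad or angle between post1_mid's own x axis and vertical below 0.14 rad) and z of each of post1_slug, post2_slug, post3_slug, post4_slug in the frame of case_in below 0.03 m and z of post1_mid in the frame of case_in between 0.055 and 0.066 m and x of post1_mid in the frame of case_in between -0.075 and 0.075 m and y of post1_mid in the frame of case_in between -0.148 and 0.148 m and (angle between post2_mid's own x axis and vertical above 3 rad or angle between post2_mid's own x axis and vertical below 0.14 rad) and z of post2_mid in the frame of case_in between 0.055 and 0.066 m and x of post2_mid in the frame of case_in between -0.075 and 0.075 m and y of post2_mid in the frame of case_in between -0.148 and 0.148 m and (angle between post3_mid's own x axis and vertical above 3 rad or angle between post3_mid's own x axis and vertical below 0.14 rad) and z of post3_mid in the frame of case_in between 0.055 and 0.066 m and x of post3_mid in the frame of case_in between -0.075 and 0.075 m and y of post3_mid in the frame of case_in between -0.148 and 0.148 m and (angle between post4_mid's own x axis and vertical above 3 rad or angle between post4_mid's own x axis and vertical below 0.14 rad) and z of post4_mid in the frame of case_in between 0.055 and 0.066 m and x of post4_mid in the frame of case_in between -0.075 and 0.075 m and y of post4_mid in the frame of case_in between -0.148 and 0.148 m); the robot touches nothing.
It fails at once if the file is moved more than 30 mm (distance of file from where it was at the start of the episode above 0.03 m).
It fails at once if the offcut is moved more than 30 mm (distance of offcut from where it was at the start of the episode above 0.03 m).
It fails at once if the lacquer is moved more than 30 mm (distance of lacquer from where it was at the start of the episode above 0.03 m).
Of post1, post2, post3, post4 only 3 to 4 are there at a start; the rules pass over those that are not, and their reading is None.
At some moment in a run one of post1, post2, post3, post4 may be knocked a few centimetres aside while the robot is not near it.
Once in a run the grip may slacken for a moment while it holds something.
It also fails if it takes over 210 s, if anything falls off the work surface, if the arm or the gripper's body presses on something with over 40 N, if the wrist force passes 120 N, or if a joint passes its speed limit or range.

### The arm

A 7-joint arm with a two-finger parallel gripper is mounted at the origin on the work surface. World frame = base frame: x ahead of the robot, y to its left, z up, the work surface at z = 0. Lengths are in m, angles in rad, forces in N, time in s.
With the tool pointing down it reaches from about 0.4 to 0.875 m from the base axis. Payload 6.5 kg.
Tool frame: the origin (TCP) lies between the finger pads; the fingertips stand 14 mm ahead of it and the grasp point (between the pads) lies 5 mm behind it (robot.tip_reach is the distance from the TCP to the fingertips, in m); z points along the fingers, y is the line along which they close (so a half turn about z gives the same grasp; the last joint's range is limited). The gripper opens to 85 mm and grips with 20 to 120 N. Pads are 22 mm wide; open, the fingers measure 114 mm over their backs; the gripper's body (76 mm by 85 mm) begins 54 mm behind the grasp point. The pads swing forward as they close: fully open they stand 13 mm farther back than shut.
Start: joints at [1.271, 0.536, -0.004, 1.538, 0.003, 1.067, -0.071], TCP at [0.151, -0.632, 0.212] pointing down, gripper open.
Joint ranges: [-2.7, 2.7], [-0.37, 2.16], [-1.27, 1.26], [0.24, 2.4], [-1.31, 4.45], [0.19, 1.91], [-2.76, 2.76]. Speed limits (rad/s): [2.39, 2.39, 3.14, 3.14, 3.14, 3.14, 3.14].

### API

Orientations are given as a unit quaternion [x, y, z, w].
In Python, from rig import robot gives the robot as it stands.
- The arm moves only by the tool jog_arm, never from a script. Its argument "commands" is text: rows parted by semicolons, each of 7 numbers parted by spaces: the gripper's target within -1 to 1 (fully open at 1, half-way at 0, shut at -1), then the shift along the world's x, y, z each as a share of 0.02 m, from -1 to 1, then the turn, a rotation vector about the world's x, y, z each as a share of 180 degrees, from -1 to 1. In form: gripper dx dy dz ax ay az; .... A call has 1 to 10 rows; each row shifts and turns the commanded pose from where the row before left it; what a row does not reach is not made up. A row lasts 1/12 s, in which the tool goes at most 41.7 mm and 7.16 degrees, less where a joint would pass 70% of its speed; a pose out of reach is approached as far as the arm can. A call with a number of a shift or a turn outside -1 to 1 is refused whole. A call with a gripper value outside its range is refused whole. The fingers move at their own pace and stop on an object; "newtons" is the grip in N (left out, the last holds). Time passes only in rows, so rows that do not move let the fingers close. It gives the time, the measured TCP pose, the force, the opening and the grip force at its end, in the units of the state.
- robot.read_state(): the state, without advancing time (a new reading comes with each control period).
- robot.capture(name): name is "scene" or "top" or "wrist"; returns the picture (384x512x3 uint8, red, green, blue); there is no depth.
- robot.camera_info(name): a dict with "camera_matrix" (3x3 intrinsics, pixels), "xyz" and "orientation" of the camera in the world. Camera axes: x right, y down, z forward; pixel columns grow to the right and rows downward; lengths in m; the calibration is good to about 2 mm. The wrist camera is an equidistant fisheye: a pixel r from the principal point sees the ray r / f radians off the axis. A picture is of the moment at which its call begins: read the wrist's pose just before it. camera_info takes no time and is no camera call; for the wrist camera it gives the pose at the moment of the call.
- robot.hand_in(): hands the job in; it is judged then, once.
The state is a dict: "time_s": time; "q": joint angles; "qvel": joint speeds; "joint_efforts": joint torques, N m; "position": TCP position; "tcp_rot": TCP orientation; "ft_force": force on the tool from outside, world axes, zero at the start; "ft_torque": the same for the moment, N m; "grip_width": finger opening in m; "grip_force": force on a finger pad.
Only numpy, scipy, OpenCV 4.12 (cv2) and the standard library are available. Lean on these libraries where they do the work, as an engineer would, in place of code of your own. Each camera call takes 0.05 s, during which the arm holds its last target. There are 200 camera calls.

## Working session

There is one attempt and no reset: what is moved stays moved. The work goes in short steps, Python scripts to look and compute and a tool call to move; the robot and the scene stay as the last step left them, time stands still between calls to the robot, and variables do not carry over. Pictures are saved under pics/ and viewed, at most 14 in all, crops included, and the job is handed in when it is done.

Besides the shell and the picture viewer there is one more tool, called after "Request:" as a command line: name --argument value ..., lists and objects as JSON in quotes. jog_arm: Moves the arm, as the interface text tells. Its arguments: {"type":"object","properties":{"commands":{"type":"string"},"newtons":{"type":"number"}},"required":["commands"]}

```bash
ls; mkdir -p pics; python3 - <<'E'
from rig import robot
import cv2
for n in ("scene","top"):
    im=robot.capture(n); cv2.imwrite(f"pics/{n}0.png",cv2.resize(im[:,:,::-1],(800,600),interpolation=cv2.INTER_CUBIC))
    print(n,robot.camera_info(n))
s=robot.read_state(); print({k:s[k] for k in s})
E
```

```text
pics
scene {'camera_matrix': array([[405.2770464 ,   0.        , 253.54131635],
       [  0.        , 405.2770464 , 183.01113836],
       [  0.        ,   0.        ,   1.        ]]), 'xyz': array([1.13950703, 0.43343335, 0.73806566]), 'orientation': array([ 0.3720052 ,  0.84195709, -0.3540934 , -0.16534281])}
top {'camera_matrix': array([[431.73819205,   0.        , 254.25557526],
       [  0.        , 431.73819205, 188.87233208],
       [  0.        ,   0.        ,   1.        ]]), 'xyz': array([ 0.40261278, -0.02246001,  1.26843747]), 'orientation': array([-0.69607219,  0.71290267, -0.05449963,  0.06544521])}
{'time_s': 0.1, 'q': array([ 1.27078805,  0.53712506, -0.00444655,  1.53877833,  0.00258862,
        1.06727576, -0.07117782]), 'qvel': array([ 6.47970065e-04,  8.36399248e-04, -1.32706863e-03, -3.19905359e-03,
        9.30441008e-05,  2.59251875e-03,  4.46779158e-04]), 'joint_efforts': array([ 3.31991097e-03, -5.84565675e+01,  1.05223451e+00, -2.59777218e+01,
        1.26541339e-02,  4.54502282e-03,  1.59106742e-05]), 'position': array([ 0.1504479 , -0.63173265,  0.21087661]), 'tcp_rot': array([ 9.93168625e-01,  1.16685290e-01, -1.43009173e-04, -7.77330102e-04]), 'ft_force': array([-0.44401689, -0.37554479,  0.60298678]), 'ft_torque': array([-0.01159283,  0.00788649,  0.01635364]), 'grip_force': 0.0, 'grip_width': 0.08537279732140471}
```

View pics/top0.png

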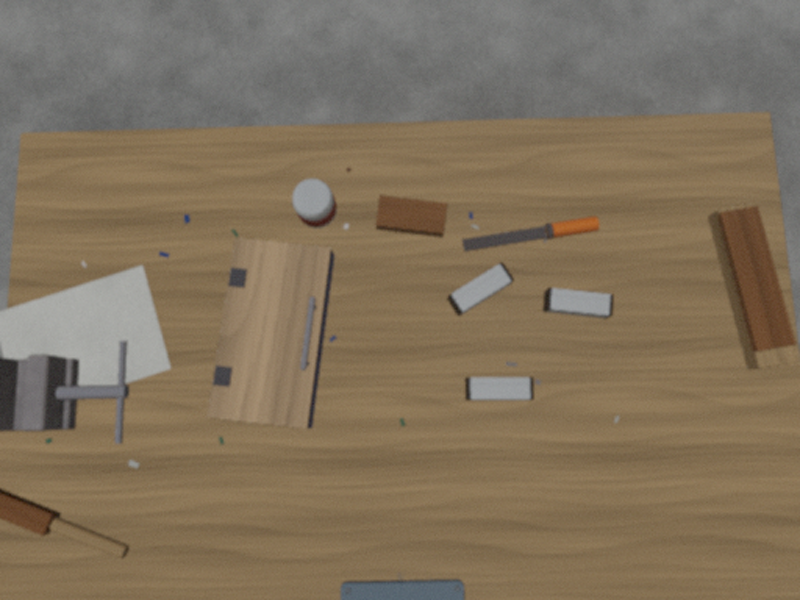

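View pics/scene0.png

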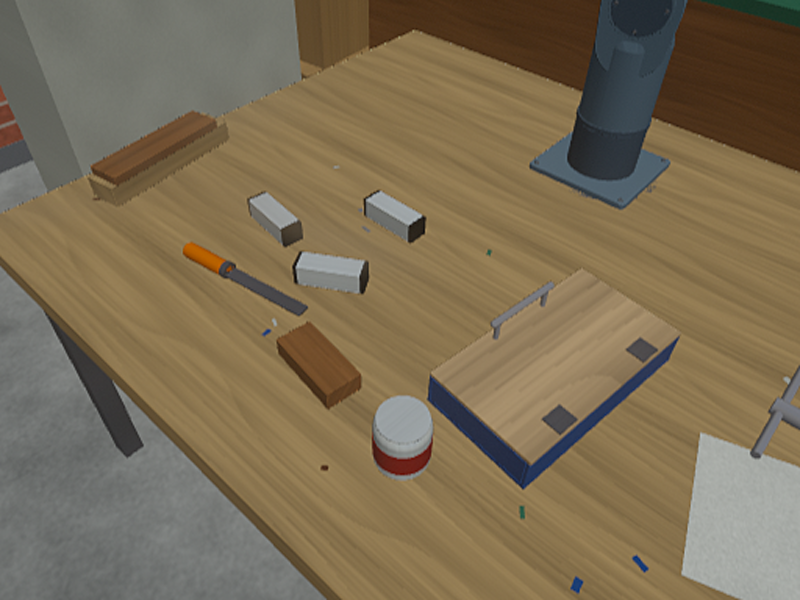

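The top view shows three posts, at about (481,288), (580,303) and (500,388) in 800-px coordinates. The lid corners are (238,238), (332,250), (310,427) and (210,418), with the hinge on the left (+y world). The handle runs from (312,297) to (304,368), and the tin, offcut and file lie along the far (+x) side.

```bash
cat > h.py <<'E'
import numpy as np, cv2
from scipy.spatial.transform import Rotation as R
def ray(info,u,v):
    K=info['camera_matrix']; d=np.array([(u-K[0,2])/K[0,0],(v-K[1,2])/K[1,1],1])
    return R.from_quat(info['orientation']).apply(d)
def onz(info,p,z,scale=.64):
    u,v=(np.array(p)+.5)*scale-.5
    d=ray(info,u,v); c=np.array(info['xyz']); return c+d*(z-c[2])/d[2]
def proj(info,P,scale=.64):
    q=R.from_quat(info['orientation']).inv().apply(np.array(P)-info['xyz'])
    K=info['camera_matrix']; return (np.array([K[0,0]*q[0]/q[2]+K[0,2],K[1,1]*q[1]/q[2]+K[1,2]])+.5)/scale-.5
def posts(im,info,zt=.04):
    hsv=cv2.cvtColor(im,cv2.COLOR_RGB2HSV)
    m=((hsv[...,1]<45)&(hsv[...,2]>140)).astype(np.uint8)
    n,l,s,c=cv2.connectedComponentsWithStats(m)
    out=[]
    for i in range(1,n):
        if s[i,4]<200: continue
        pts=np.argwhere(l==i)[:,::-1].astype(np.float32)
        W=np.array([onz(info,p,zt,1)[:2] for p in pts])
        r=cv2.minAreaRect((W*1000).astype(np.float32)); b=cv2.boxPoints(r)
        e=[b[1]-b[0],b[2]-b[1]]; e=max(e,key=np.linalg.norm)
        out.append((np.round(np.array(r[0])/1000,4),np.round(r[1],0),round(np.degrees(np.arctan2(e[1],e[0]))%180,1),s[i,4]))
    return out
E
python3 - <<'E'
from rig import robot
from h import *
it=robot.camera_info('top'); isc=robot.camera_info('scene')
im=robot.capture('top')
for p in posts(im,it): print(p)
for p in [(238,238),(332,250),(310,427),(210,418)]: print('lid',onz(it,p,.0635).round(4))
for p in [(312,297),(304,368)]: print('h top',onz(it,p,.0985).round(4))
for p in [(553,288),(496,325)]: print('h scene',onz(isc,p,.0985).round(4))
for p in [(583,269),(679,338),(524,463),(430,377)]: print('lid sc',onz(isc,p,.0635).round(4))
print('tin',onz(it,(313,195),.085).round(3)); 
for p in [(380,196),(447,205),(442,236),(377,228)]: print('off',onz(it,p,.035).round(3))
for p in [(464,245),(598,223)]: print('file',onz(it,p,.01).round(3))
E
```

```text
(array([0.8102, 0.1555]), array([69., 68.]), np.float32(89.7), np.int32(428))
(array([0.5445, 0.5791]), array([206., 289.]), np.float32(107.2), np.int32(5273))
(array([ 0.6261, -0.1595]), array([ 39., 103.]), np.float32(120.7), np.int32(469))
(array([ 0.5952, -0.3407]), array([104.,  39.]), np.float32(82.3), np.int32(485))
(array([ 0.4415, -0.1869]), array([102.,  36.]), np.float32(88.7), np.int32(508))
lid [0.7245 0.2862 0.0635]
lid [0.6971 0.1124 0.0635]
lid [0.3787 0.1531 0.0635]
lid [0.3982 0.3301 0.0635]
h top [0.6044 0.1443 0.0985]
h top [0.48   0.1583 0.0985]
h scene [0.4881 0.1675 0.0985]
h scene [0.6046 0.149  0.0985]
lid sc [0.3823 0.1648 0.0635]
lid sc [0.4181 0.3405 0.0635]
lid sc [0.7355 0.2886 0.0635]
lid sc [0.7126 0.1235 0.0635]
tin [0.796 0.144 0.085]
off [0.807 0.023 0.035]
off [ 0.786 -0.103  0.035]
off [ 0.726 -0.092  0.035]
off [0.744 0.03  0.035]
file [ 0.713 -0.135  0.01 ]
file [ 0.75  -0.393  0.01 ]
```

Request:
jog_arm --commands "1 0.8 0.8 0.3 0 0 0.022;1 0.8 0.8 0.3 0 0 0.022;1 0.8 0.8 0.3 0 0 0.022;1 0.8 0.8 0.3 0 0 0.022;1 0.8 0.8 0.3 0 0 0.022;1 0.8 0.8 0.3 0 0 0.022;1 0.8 0.8 0.3 0 0 0.022;1 0.8 0.8 0.3 0 0 0.022;1 0.8 0.8 0.3 0 0 0.022;1 0.8 0.8 0.3 0 0 0.022" --newtons 30

```text
time_s: 0.98
position: [0.3114, -0.4711, 0.2719]
tcp_rot: [0.894, 0.448, -0.0, -0.0]
ft_force: [-0.2, 0.4, -0.1]
grip_width: 0.0857
grip_force: 0.0
```

Request:
jog_arm --commands "1 0.6 1 0 0 0 0.022;1 0.6 1 0 0 0 0.022;1 0.6 1 0 0 0 0.022;1 0.6 1 0 0 0 0.022;1 0.6 1 0 0 0 0.022;1 0.6 1 0 0 0 0.022;1 0.6 1 0 0 0 0.022;1 0.6 1 0 0 0 0.022;1 0.6 1 0 0 0 0.022;1 0.6 1 0 0 0 0.022"

```text
time_s: 1.82
position: [0.4317, -0.2702, 0.2717]
tcp_rot: [0.688, 0.725, 0.0, 0.0]
ft_force: [0.7, -0.5, 0.2]
grip_width: 0.0853
grip_force: 0.0
```

Request:
jog_arm --commands "1 0.4 1 0 0 0 0.022;1 0.4 1 0 0 0 0.022;1 0.4 1 0 0 0 0.022;1 0.4 1 0 0 0 0.022;1 0.4 1 0 0 0 0.022;1 0.4 1 0 0 0 0.022;1 0.4 1 0 0 0 0.022;1 0.4 1 0 0 0 0.022;1 0.4 1 0 0 0 0.022;1 0.4 1 0 0 0 0.022"

```text
time_s: 2.65
position: [0.511, -0.0703, 0.2717]
tcp_rot: [0.402, 0.916, -0.0, 0.0]
ft_force: [0.7, -0.1, 0.3]
grip_width: 0.0855
grip_force: 0.0
```

Request:
jog_arm --commands "1 0.15 1 0 0 0 0.022;1 0.15 1 0 0 0 0.022;1 0.15 1 0 0 0 0.022;1 0.15 1 0 0 0 0.022;1 0.15 1 0 0 0 0.022;1 0.15 1 0 0 0 0.022;1 0.15 1 0 0 0 0.022;1 0.15 1 0 0 0 0.022;1 0.15 1 0 0 0 0.022;1 0.15 1 0 0 0 0.022"

```text
time_s: 3.48
position: [0.5402, 0.1294, 0.2717]
tcp_rot: [0.068, 0.998, -0.0, -0.0]
ft_force: [0.7, -0.4, -0.6]
grip_width: 0.0854
grip_force: 0.0
```

```bash
python3 - <<'E'
from rig import robot
import cv2,json
i=robot.camera_info('wrist');im=robot.capture('wrist')
print(i); cv2.imwrite("pics/w1.png",cv2.resize(im[:,:,::-1],(800,600),interpolation=cv2.INTER_CUBIC))
print(robot.read_state()['q'])
E
```

```text
{'camera_matrix': array([[297.31863964,   0.        , 251.86765574],
       [  0.        , 297.31863964, 190.14496225],
       [  0.        ,   0.        ,   1.        ]]), 'xyz': array([0.46137617, 0.14032392, 0.4336182 ]), 'orientation': array([0.74441634, 0.64911599, 0.10263136, 0.1181505 ])}
[ 0.32533225  0.44353798 -0.8624566   1.68682541  0.35753595  1.17631245
  0.81481345]
```

View pics/w1.png

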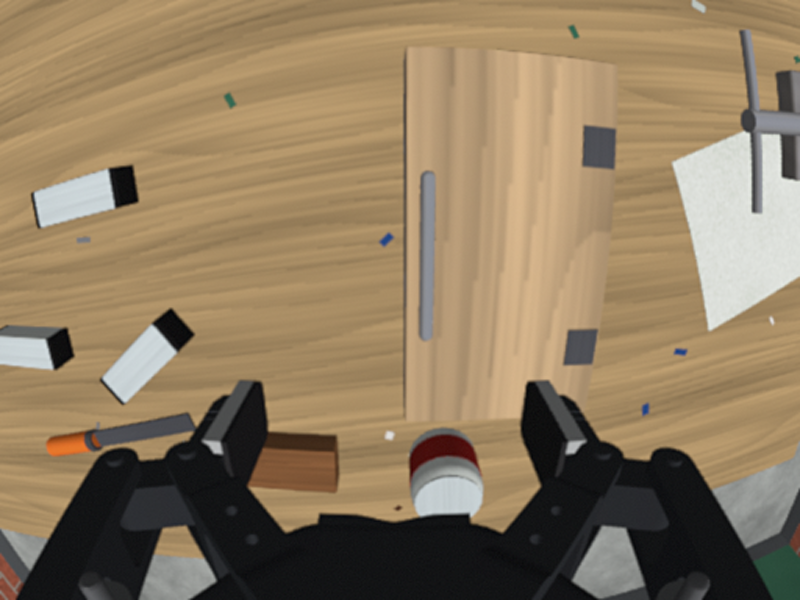

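The handle runs from (429,172) to (426,339), and the lid corners are at (405,47), (617,65) and (405,418). Three posts are on the left and there is no fourth.

```bash
cat >> h.py <<'E'
def fish(info,p,z,scale=.64):
    K=info['camera_matrix']; u,v=(np.array(p)+.5)*scale-.5
    x,y=(u-K[0,2])/K[0,0],(v-K[1,2])/K[1,1]; r=np.hypot(x,y)
    d=np.array([np.sin(r)*x/r,np.sin(r)*y/r,np.cos(r)])
    d=R.from_quat(info['orientation']).apply(d); c=np.array(info['xyz']); return c+d*(z-c[2])/d[2]
E
python3 - <<'E'
from rig import robot
from h import *
i=robot.camera_info('wrist')
for p,z in [((429,172),.0985),((426,339),.0985),((405,47),.0635),((617,65),.0635),((405,418),.0635),((32,192),.04),((108,170),.04),((117,205),.04),((40,228),.04),((100,380),.04),((155,322),.04),((180,350),.04),((124,404),.04)]: print(p,fish(i,p,z).round(4))
E
```

```text
(429, 172) [0.4789 0.1683 0.0985]
(426, 339) [0.6066 0.152  0.0985]
(405, 47) [0.3782 0.1647 0.0635]
(617, 65) [0.4005 0.3427 0.0635]
(405, 418) [0.7001 0.1252 0.0635]
(32, 192) [ 0.4235 -0.234   0.04  ]
(108, 170) [ 0.4265 -0.125   0.04  ]
(117, 205) [ 0.4619 -0.1219  0.04  ]
(40, 228) [ 0.4634 -0.2328  0.04  ]
(100, 380) [ 0.6424 -0.2097  0.04  ]
(155, 322) [ 0.5832 -0.1105  0.04  ]
(180, 350) [ 0.6157 -0.0908  0.04  ]
(124, 404) [ 0.6742 -0.1876  0.04  ]
```

Request:
jog_arm --commands "1 0.03 0.25 -1 0 0 0;1 0.03 0.25 -1 0 0 0;1 0.03 0.25 -1 0 0 0;1 0.03 0.25 -1 0 0 0;1 0.03 0.25 -1 0 0 0.003;1 0 0.25 -1 0 0 0;1 0 0 -1 0 0 0;1 0 0 -1 0 0 0;1 0 0 -0.9 0 0 0;1 0 0 0 0 0 0"

```text
time_s: 4.37
position: [0.5409, 0.1573, 0.0905]
tcp_rot: [0.066, 0.998, -0.001, -0.003]
ft_force: [-1.2, -0.2, 0.1]
grip_width: 0.0857
grip_force: 0.0
```

Request:
jog_arm --commands "-1 0 0 0 0 0 0;-1 0 0 0 0 0 0;-1 0 0 0 0 0 0;-1 0 0 0 0 0 0;-1 0 0 0 0 0 0;-1 0 0 0 0 0 0;-1 0 0 0 0 0 0;-1 0 0 0 0 0 0" --newtons 25

```text
time_s: 5.03
position: [0.5437, 0.1577, 0.0938]
tcp_rot: [0.067, 0.998, 0.0, 0.0]
ft_force: [-0.3, -0.1, 0.6]
grip_width: 0.0001
grip_force: 0.0
```

```bash
python3 - <<'E'
from rig import robot
import cv2
im=robot.capture('wrist');a=robot.capture('scene')
print(robot.read_state()['grip_width'],robot.read_state()['position'])
cv2.imwrite("pics/w2.png",cv2.hconcat([cv2.resize(im[150:,100:420,::-1],(480,351)),cv2.resize(a[100:340,200:500,::-1],(439,351))])[:, :800])
E
```

```text
-4.321537582688914e-05 [0.54361759 0.15766283 0.09373254]
```

View pics/w2.png

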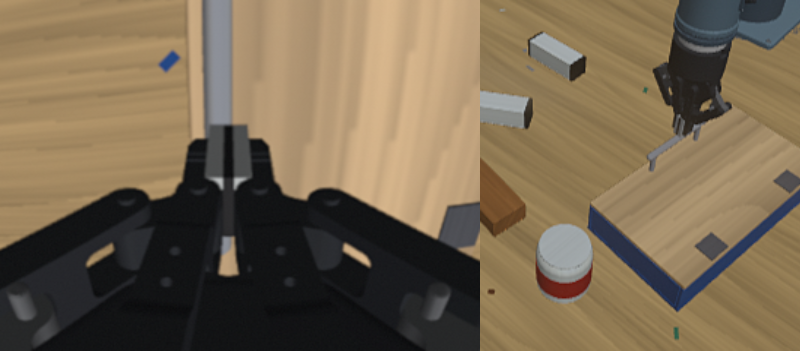

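```bash
python3 - <<'E'
from rig import robot
import cv2
print(robot.tip_reach)
im=robot.capture('wrist');a=robot.capture('scene')
cv2.imwrite("pics/w3.png",cv2.hconcat([cv2.resize(im[200:330,190:320,::-1],(400,400),interpolation=cv2.INTER_CUBIC),cv2.resize(a[150:230,300:380,::-1],(400,400),interpolation=cv2.INTER_CUBIC)]))
E
```

```text
0.014
```

View pics/w3.png

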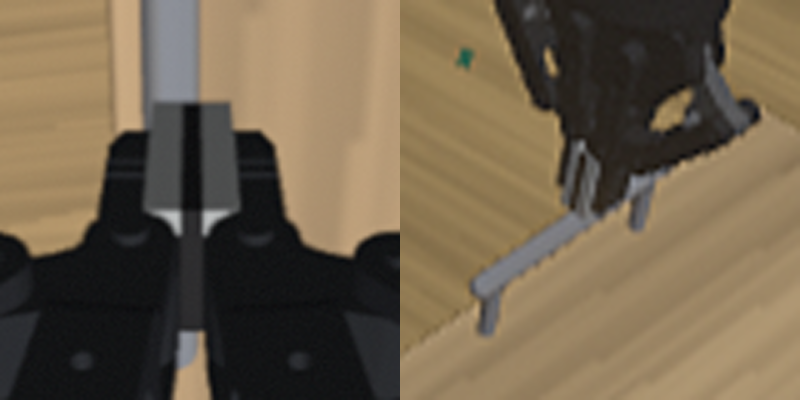

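Request:
jog_arm --commands "1 0 0 0 0 0 0;1 0 0 0 0 0 0;1 0 0 0 0 0 0;1 0 0 0 0 0 0;1 0 0 0 0 0 0;1 0 0 -0.1 0 0 0;1 0 0 -0.1 0 0 0;1 0 0 -0.15 0 0 0;1 0 0 -0.15 0 0 0;1 0 0 0 0 0 0"

```text
time_s: 6.07
position: [0.5431, 0.1574, 0.0829]
tcp_rot: [0.067, 0.998, -0.0, -0.001]
ft_force: [0.0, -0.4, 0.8]
grip_width: 0.0852
grip_force: 0.0
```

Request:
jog_arm --commands "-1 0 0 0 0 0 0;-1 0 0 0 0 0 0;-1 0 0 0 0 0 0;-1 0 0 0 0 0 0;-1 0 0 0 0 0 0;-1 0 0 0 0 0 0;-1 0 0 0 0 0 0;-1 0 0 0 0 0 0"

```text
time_s: 6.73
position: [0.5441, 0.1552, 0.0844]
tcp_rot: [0.068, 0.998, -0.002, 0.0]
ft_force: [-0.6, -2.6, 6.4]
grip_width: 0.0002
grip_force: 2.9
```

```bash
python3 - <<'E'
from rig import robot
import cv2
im=robot.capture('wrist');a=robot.capture('scene')
s=robot.read_state();print(s['position'],s['ft_force'],s['ft_torque'],s['grip_width'],s['grip_force'])
cv2.imwrite("pics/w4.png",cv2.hconcat([cv2.resize(im[200:330,190:320,::-1],(400,400),interpolation=cv2.INTER_CUBIC),cv2.resize(a[150:230,300:380,::-1],(400,400),interpolation=cv2.INTER_CUBIC)]))
E
```

```text
[0.54420859 0.15579886 0.08435784] [-1.78177268 -4.26855956  7.44155893] [-1.06035727  0.25887019  0.00163695] 0.00013393011531394816 3.806438595056534
```

View pics/w4.png

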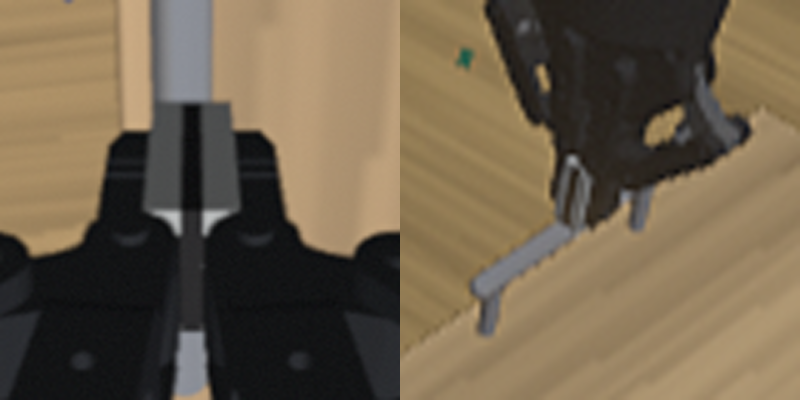

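Request:
jog_arm --commands "1 0 0 0 0 0 0;1 0 0 0 0 0 0;1 0 0 0 0 0 0;1 0 0 0 0 0 0;1 0 0 0 0 0 0;1 0 0 -0.2 0 0 0;1 0 0 -0.2 0 0 0;1 0 0 -0.2 0 0 0;1 0 0 -0.2 0 0 0;1 0 0 -0.2 0 0 0"

```text
time_s: 7.67
position: [0.5434, 0.1576, 0.063]
tcp_rot: [0.067, 0.998, -0.0, -0.0]
ft_force: [0.6, 0.2, -0.3]
grip_width: 0.0854
grip_force: 0.0
```

Request:
jog_arm --commands "-1 0 0 0 0 0 0;-1 0 0 0 0 0 0;-1 0 0 0 0 0 0;-1 0 0 0 0 0 0;-1 0 0 0 0 0 0;-1 0 0 0 0 0 0;-1 0 0 0 0 0 0;-1 0 0 0 0 0 0"

```text
time_s: 8.33
position: [0.5432, 0.1535, 0.0637]
tcp_rot: [0.068, 0.998, -0.003, -0.001]
ft_force: [-2.4, -8.8, 8.4]
grip_width: 0.0099
grip_force: 24.4
```

Request:
jog_arm --commands "1 0 0 0 0 0 0;1 0 0 0 0 0 0;1 0 0 0 0 0 0;1 0 0 0 0 0 0;1 0 -0.05 0 0 0 0;1 0 -0.05 -0.1 0 0 0;1 0 -0.05 -0.1 0 0 0;1 0 -0.05 -0.1 0 0 0;1 0 0 -0.1 0 0 0;1 0 0 -0.1 0 0 0"

```text
time_s: 9.17
position: [0.5435, 0.1535, 0.0534]
tcp_rot: [0.067, 0.998, -0.0, -0.0]
ft_force: [-0.1, -0.1, -0.2]
grip_width: 0.0855
grip_force: 0.0
```

Request:
jog_arm --commands "-1 0 0 0 0 0 0;-1 0 0 0 0 0 0;-1 0 0 0 0 0 0;-1 0 0 0 0 0 0;-1 0 0 0 0 0 0;-1 0 0 0 0 0 0;-1 0 0 0 0 0 0;-1 0 0 0 0 0 0"

```text
time_s: 9.83
position: [0.5436, 0.1536, 0.0538]
tcp_rot: [0.067, 0.998, -0.0, 0.0]
ft_force: [-0.9, -0.5, 2.5]
grip_width: 0.0101
grip_force: 24.3
```

```bash
python3 - <<'E'
from rig import robot
import cv2
im=robot.capture('wrist');a=robot.capture('scene')
cv2.imwrite("pics/w5.png",cv2.hconcat([cv2.resize(im[200:330,190:320,::-1],(400,400),interpolation=cv2.INTER_CUBIC),cv2.resize(a[150:230,300:380,::-1],(400,400),interpolation=cv2.INTER_CUBIC)]))
E
```

```text
(no output)
```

View pics/w5.png

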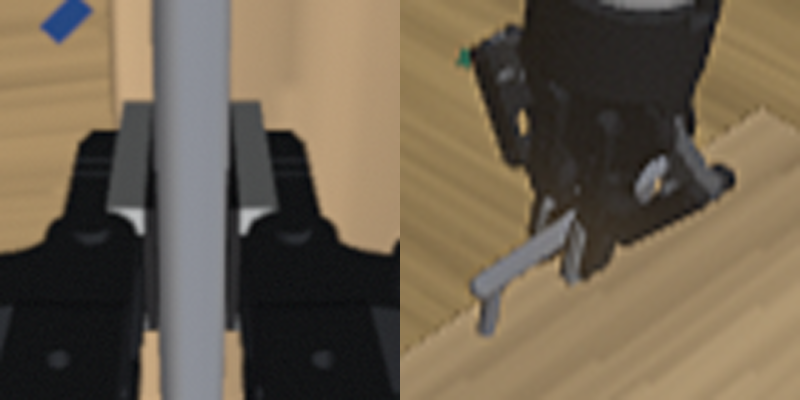

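The bar is now well between the pads (about x=190 in the left crop), with the fingertips below it. I'm lifting along the arc.

Request:
jog_arm --commands "-1 0.016 0.127 0.408 0 0 0;-1 0.016 0.127 0.408 0 0 0;-1 0.021 0.166 0.39 0 0 0;-1 0.021 0.166 0.39 0 0 0;-1 0.026 0.206 0.372 0 0 0;-1 0.026 0.206 0.372 0 0 0;-1 0.03 0.24 0.352 0 0 0;-1 0.03 0.24 0.352 0 0 0" --newtons 30

```text
time_s: 10.6
position: [0.5473, 0.182, 0.1153]
tcp_rot: [0.067, 0.998, -0.001, -0.0]
ft_force: [1.4, -4.5, -3.1]
grip_width: 0.0098
grip_force: 29.1
```

Request:
jog_arm --commands "-1 0.035 0.273 0.322 0 0 0;-1 0.035 0.273 0.322 0 0 0;-1 0.038 0.305 0.298 0 0 0;-1 0.038 0.305 0.298 0 0 0;-1 0.042 0.332 0.262 0 0 0;-1 0.042 0.332 0.262 0 0 0;-1 0.045 0.357 0.228 0 0 0;-1 0.045 0.357 0.228 0 0 0"

```text
time_s: 11.27
position: [0.5539, 0.2302, 0.1608]
tcp_rot: [0.068, 0.998, -0.004, -0.0]
ft_force: [-2.1, -11.1, 5.3]
grip_width: 0.0097
grip_force: 29.3
```

Request:
jog_arm --commands "-1 0.047 0.377 0.193 0 0 0;-1 0.047 0.377 0.193 0 0 0;-1 0.05 0.395 0.152 0 0 0;-1 0.05 0.395 0.152 0 0 0;-1 0.052 0.409 0.11 0 0 0;-1 0.052 0.409 0.11 0 0 0;-1 0.052 0.417 0.072 0 0 0;-1 0.052 0.417 0.072 0 0 0;-1 0.053 0.42 0.035 0 0 0;-1 0 0 0 0 0 0"

```text
time_s: 12.1
position: [0.5642, 0.3087, 0.183]
tcp_rot: [0.066, 0.998, 0.001, 0.002]
ft_force: [4.2, -1.4, 3.4]
grip_width: 0.0098
grip_force: 30.7
```

Request:
jog_arm --commands "-1 0 0 0 0 0 0;-1 0 0 0 0 0 0"

```text
time_s: 12.27
position: [0.5641, 0.3079, 0.1829]
tcp_rot: [0.067, 0.998, 0.002, 0.002]
ft_force: [3.7, 0.2, 5.6]
grip_width: 0.0101
grip_force: 30.9
```

Request:
jog_arm --commands "-0.5 0 0 0 0 0 0;-0.5 0 0 0 0 0 0;-0.5 0 0 0 0 0 0;-0.5 0 0 0 0 0 0;-0.5 0 0 0 0 0 0"

```text
time_s: 12.68
position: [0.5623, 0.3064, 0.1805]
tcp_rot: [0.067, 0.998, -0.0, -0.0]
ft_force: [0.4, 0.2, -0.5]
grip_width: 0.0213
grip_force: 0.0
```

Request:
jog_arm --commands "-0.5 0 0 0.5 0 0 0;-0.5 0 0 0.5 0 0 0;-0.5 0 0 1 0 0 0;-0.5 0 0 1 0 0 0;-0.5 0 0 1 0 0 0;-0.5 0 0 1 0 0 0"

```text
time_s: 13.18
position: [0.5628, 0.3066, 0.2831]
tcp_rot: [0.067, 0.998, 0.0, 0.0]
ft_force: [-0.8, 1.0, -0.0]
grip_width: 0.0212
grip_force: 0.0
```

```bash
python3 - <<'E'
from rig import robot
from h import *
print(robot.read_state()['q'].round(2),robot.read_state()['ft_force'])
a=robot.capture('scene'); t=robot.capture('top'); it=robot.camera_info('top')
for p in posts(t,it): print(p)
cv2.imwrite("pics/s6.png",cv2.hconcat([cv2.resize(a[100:340,150:512,::-1],(450,298)),cv2.resize(t[100:290,100:323,::-1],(350,298))]))
E
```

```text
[-0.04  0.58 -0.81  1.45  0.43  1.29  0.55] [-0.77114982  0.99221331 -0.04029145]
(array([0.8087, 0.1541]), array([72., 71.]), np.float32(88.4), np.int32(474))
(array([ 0.6256, -0.1598]), array([ 41., 106.]), np.float32(120.7), np.int32(511))
(array([ 0.5948, -0.3405]), array([106.,  40.]), np.float32(82.1), np.int32(505))
(array([0.5397, 0.623 ]), array([269., 110.]), np.float32(69.3), np.int32(1959))
(array([ 0.4401, -0.1857]), array([105.,  39.]), np.float32(88.7), np.int32(564))
```

View pics/s6.png

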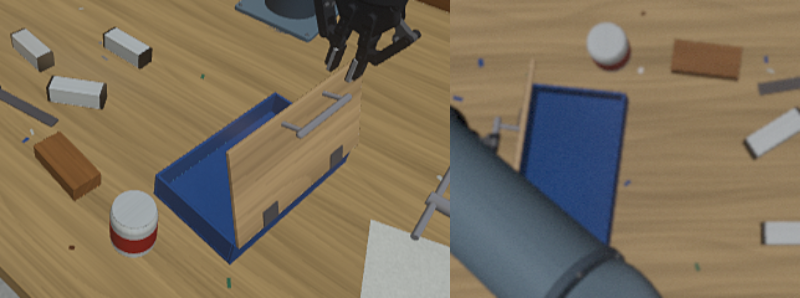

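Request:
jog_arm --commands "-0.5 -0.25 -1 0.1 0 0 -0.0186;-0.5 -0.25 -1 0.1 0 0 -0.0186;-0.5 -0.25 -1 0.1 0 0 -0.0186;-0.5 -0.25 -1 0.1 0 0 -0.0186;-0.5 -0.25 -1 0.1 0 0 -0.0186;0 -0.25 -1 0.1 0 0 -0.0186;1 -0.25 -1 0.1 0 0 -0.0186;1 -0.25 -1 0.1 0 0 -0.0186;1 -0.25 -1 0 0 0 -0.0186;1 -0.25 -1 0 0 0 -0.0186"

```text
time_s: 14.12
position: [0.5124, 0.1054, 0.2971]
tcp_rot: [0.353, 0.936, 0.0, 0.0]
ft_force: [-0.0, 0.6, 0.9]
grip_width: 0.0802
grip_force: 0.0
```

Request:
jog_arm --commands "1 -0.25 -1 0 0 0 -0.0186;1 -0.25 -1 0 0 0 -0.0186;1 -0.25 -1 0 0 0 -0.0186;1 -0.25 -1 0 0 0 -0.0186;1 -0.25 -1 0 0 0 -0.0186;1 -0.25 -1 0 0 0 -0.0186;1 -0.25 -1 0 0 0 -0.0186;1 -0.25 -1 0 0 0 -0.0186;1 -0.25 -1 0 0 0 -0.0186;1 -0.25 -1 0 0 0 -0.0186"

```text
time_s: 14.95
position: [0.4623, -0.0945, 0.297]
tcp_rot: [0.607, 0.795, 0.0, 0.0]
ft_force: [0.4, -0.5, 0.3]
grip_width: 0.0854
grip_force: 0.0
```

Request:
jog_arm --commands "1 -0.215 -0.89 0 0 0 -0.0186;1 -0.215 -0.89 0 0 0 -0.0186;1 -0.215 -0.89 0 0 0 -0.0186;1 -0.215 -0.89 0 0 0 -0.0186;1 -0.215 -0.89 0 0 0 -0.0186;1 0 0 -1 0 0 0;1 0 0 -1 0 0 0;1 0 0 -1 0 0 0;1 0 0 -1 0 0 0;1 0 0 -1 0 0 0"

```text
time_s: 15.78
position: [0.4412, -0.1836, 0.1958]
tcp_rot: [0.716, 0.698, 0.0, 0.0]
ft_force: [-1.0, 0.9, -0.5]
grip_width: 0.0855
grip_force: 0.0
```

```bash
python3 - <<'E'
from rig import robot
from h import *
print(robot.read_state()['q'].round(2),robot.read_state()['position'])
i=robot.camera_info('wrist');w=robot.capture('wrist'); a=robot.capture('scene')
print(i['xyz'],i['orientation'])
cv2.imwrite("pics/s7.png",cv2.hconcat([cv2.resize(w[:,:,::-1],(480,360)),cv2.resize(a[100:340,250:463,::-1],(320,360))]))
E
```

```text
[ 0.66  0.3  -0.43  1.98  0.16  0.9   0.13] [ 0.44118557 -0.18358965  0.19580397]
[ 0.44305953 -0.1042239   0.35773598] [ 0.98753248 -0.01310925 -0.00217629  0.1568535 ]
```

View pics/s7.png

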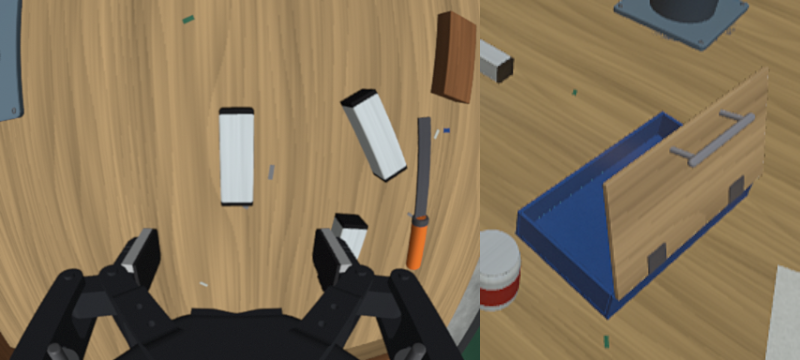

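Request:
jog_arm --commands "1 0 0.03 -1 0 0 0;1 0 0.03 -1 0 0 0;1 0 0 -1 0 0 0;1 0 0 -1 0 0 0;1 0 0 -1 0 0 0;1 0 0 -1 0 0 0;1 0 0 -1 0 0 0;1 0 0 -1 0 0 0;1 0 0 -0.8 0 0 0;1 0 0 -0.4 0 0 0"

```text
time_s: 16.72
position: [0.4414, -0.1822, 0.012]
tcp_rot: [0.716, 0.698, -0.0, -0.0]
ft_force: [0.6, -0.3, 0.5]
grip_width: 0.0856
grip_force: 0.0
```

Request:
jog_arm --commands "1 0 0 -0.3 0 0 0;1 0 0 -0.3 0 0 0;1 0 0 -0.2 0 0 0;-1 0 0 0 0 0 0;-1 0 0 0 0 0 0;-1 0 0 0 0 0 0;-1 0 0 0 0 0 0;-1 0 0 0 0 0 0" --newtons 40

```text
time_s: 17.38
position: [0.4416, -0.1818, -0.0026]
tcp_rot: [0.715, 0.699, 0.0, 0.0]
ft_force: [-1.2, -0.2, 5.9]
grip_width: 0.0394
grip_force: 41.0
```

Request:
jog_arm --commands "-1 0 0 0.3 0 0 0;-1 0 0 0.5 0 0 0;-1 0 0 1 0 0 0;-1 0 0 1 0 0 0;-1 0 0 0.5 0 0 0;-1 0 0 0 0 0 0;-1 0 0 0 0 0 0;-1 0 0 0 0 0 0"

```text
time_s: 18.05
position: [0.4405, -0.1815, 0.0621]
tcp_rot: [0.716, 0.699, -0.0, -0.001]
ft_force: [-1.1, -1.0, -3.3]
grip_width: 0.0397
grip_force: 41.4
```

```bash
python3 - <<'E'
from rig import robot
from h import *
s=robot.read_state()
print({k:np.round(s[k],3) for k in ('q','position','tcp_rot','ft_force','ft_torque','grip_width')})
E
```

```text
{'q': array([ 0.584,  0.513, -0.353,  2.073,  0.303,  0.605, -0.003]), 'position': array([ 0.441, -0.181,  0.062]), 'tcp_rot': array([ 0.716,  0.699, -0.   , -0.001]), 'ft_force': array([-1.095, -1.006, -3.339]), 'ft_torque': array([-0.131,  0.044, -0.041]), 'grip_width': np.float64(0.04)}
```

```bash
cat > ft.py <<'E'
from rig import robot
from h import *
A=[]
for k in range(8):
    robot.capture('top'); s=robot.read_state(); A.append(np.r_[s['ft_force'],s['ft_torque']])
A=np.array(A); print('F,T mean',A.mean(0).round(3),'std',A.std(0).round(3))
print('corr-fit Tx vs Fy',np.polyfit(A[:,1],A[:,3],1).round(3),'Ty vs Fx',np.polyfit(A[:,0],A[:,4],1).round(3))
print(s['position'].round(4),s['grip_width'],s['q'].round(2))
E
python3 ft.py
```

```text
F,T mean [ 0.048 -0.031 -3.305 -0.079 -0.009 -0.004] std [0.585 0.498 0.282 0.03  0.03  0.028]
corr-fit Tx vs Fy [-0.016 -0.079] Ty vs Fx [ 0.01  -0.009]
[ 0.4412 -0.1814  0.0625] 0.039158752961297845 [ 0.58  0.51 -0.35  2.07  0.3   0.61 -0.  ]
```

Request:
jog_arm --commands "-1 0 0 -1 0 0 0;-1 0 0 -1 0 0 0;-1 0 0 -0.7 0 0 0;-1 0 0 -0.35 0 0 0;-1 0 0 -0.15 0 0 0;1 0 0 0 0 0 0;1 0 0 0 0 0 0;1 0 0 0 0 0 0;1 0 0 0 0 0 0;1 0 0 0.5 0 0 0"

```text
time_s: 19.28
position: [0.4408, -0.1814, 0.0086]
tcp_rot: [0.715, 0.699, -0.0, -0.001]
ft_force: [0.0, 0.6, -0.1]
grip_width: 0.0855
grip_force: 0.0
```

Request:
jog_arm --commands "1 0 0 1 0 0 0;1 0 0 1 0 0 0;1 0 0 1 0 0 0;1 0 -0.07 0.5 0.0357 0 0;1 0 -0.07 0 0.0357 0 0;1 0 -0.07 0 0.0357 0 0;1 0 -0.07 0 0.0357 0 0;1 0 -0.07 0 0.0357 0 0;1 0 -0.07 0 0.0357 0 0;1 0 -0.07 0 0.0357 0 0"

```text
time_s: 20.12
position: [0.4418, -0.1933, 0.08]
tcp_rot: [0.661, 0.646, 0.268, -0.272]
ft_force: [-0.2, -0.3, -0.1]
grip_width: 0.0851
grip_force: 0.0
```

```bash
cat > st.py <<'E'
from rig import robot
from h import *
s=robot.read_state(); M=R.from_quat(s['tcp_rot']).as_matrix()
print('t',s['time_s'],'pos',s['position'].round(4),'q',s['q'].round(2),'toolz',M[:,2].round(3),'tooly',M[:,1].round(3),'G',(s['position']-.039*M[:,2]).round(4),'w',round(s['grip_width'],4),'F',s['ft_force'].round(1))
E
python3 st.py
```

```text
t 20.1167 pos [ 0.4418 -0.1933  0.08  ] q [ 1.16  0.92 -0.64  1.68 -0.14  1.14  0.67] toolz [ 0.003  0.706 -0.708] tooly [ 1.    -0.019 -0.014] G [ 0.4416 -0.2209  0.1076] w 0.0851 F [-0.2 -0.3 -0.1]
```

Request:
jog_arm --commands "1 0 0.05 -1 0 0 0;1 0 0 -1 0 0 0;1 0 0 -1 0 0 0;1 0 0 -0.6 0 0 0;1 0 0 -0.4 0 0 0;-1 0 0 0 0 0 0;-1 0 0 0 0 0 0;-1 0 0 0 0 0 0;-1 0 0 0 0 0 0;-1 0 0 0 0 0 0" --newtons 80

```text
time_s: 20.95
position: [0.4418, -0.1907, -0.0005]
tcp_rot: [0.661, 0.647, 0.266, -0.272]
ft_force: [-1.2, -1.8, 6.0]
grip_width: 0.0389
grip_force: 80.5
```

Request:
jog_arm --commands "-1 0 0 0.3 0 0 0;-1 0 0 0.6 0 0 0;-1 0 0 1 0 0 0;-1 0 0 1 0 0 0;-1 0 0 1 0 0 0;-1 0 0 1 0 0 0;-1 0 0 1 0 0 0;-1 0 0 1 0 0 0;-1 0 0 1 0 0 0;-1 0 0 1 0 0 0"

```text
time_s: 21.78
position: [0.4408, -0.1903, 0.1777]
tcp_rot: [0.662, 0.646, 0.265, -0.272]
ft_force: [0.5, -0.7, -3.2]
grip_width: 0.0391
grip_force: 80.5
```

```bash
python3 st.py; python3 ft.py
```

```text
t 21.7833 pos [ 0.4408 -0.1903  0.1777] q [ 1.18  0.77 -0.69  1.67 -0.2   1.28  0.62] toolz [-0.001  0.702 -0.712] tooly [ 1.    -0.016 -0.017] G [ 0.4409 -0.2177  0.2054] w 0.0391 F [ 0.5 -0.7 -3.2]
F,T mean [ 0.084  0.255 -3.027 -1.441 -0.023 -0.015] std [0.754 0.273 1.363 0.104 0.016 0.058]
corr-fit Tx vs Fy [ 0.239 -1.502] Ty vs Fx [-0.007 -0.022]
[ 0.4405 -0.19    0.1752] 0.039159330310076 [ 1.18  0.77 -0.69  1.68 -0.2   1.28  0.62]
```

Request:
jog_arm --commands "-1 0.2 0.3 0 -0.0385 0 0;-1 0.2 0.3 0 -0.0385 0 0;-1 0.2 0.3 0 -0.0385 0 0;-1 0.2 0.3 0 -0.0385 0 0;-1 0.2 0.3 0 -0.0385 0 0;-1 0.2 0.3 0 -0.0385 0 0;-1 0.2 0.3 0 -0.0385 0 0;-1 0.2 0.3 0 -0.0385 0 0;-1 0.2 0.3 0 -0.0385 0 0;-1 0.2 0.3 0 -0.0385 0 0"

```text
time_s: 23.02
position: [0.4812, -0.1296, 0.1767]
tcp_rot: [0.699, 0.682, -0.149, 0.153]
ft_force: [-0.9, -0.3, -5.7]
grip_width: 0.039
grip_force: 81.1
```

Request:
jog_arm --commands "-1 0 0 0 -0.0385 0 0;-1 0 0 0 -0.0385 0 0;-1 0 0 0 -0.038 0 0;-1 0 0 0 0 0 0"

```text
time_s: 23.35
position: [0.48, -0.1244, 0.1721]
tcp_rot: [0.657, 0.649, -0.269, 0.273]
ft_force: [-0.5, 1.0, -4.3]
grip_width: 0.0389
grip_force: 81.9
```

```bash
python3 st.py; python3 - <<'E'
from rig import robot
from h import *
w=robot.capture('wrist'); a=robot.capture('scene')
cv2.imwrite("pics/s8.png",cv2.hconcat([cv2.resize(w[:,:,::-1],(400,300)),cv2.resize(a[:,:,::-1],(400,300))]))
E
```

```text
t 23.35 pos [ 0.48   -0.1244  0.1721] q [-0.06  0.53 -0.36  2.02  0.96  1.25 -1.05] toolz [ 0.001 -0.708 -0.706] tooly [ 1.    -0.007  0.009] G [ 0.48   -0.0967  0.1996] w 0.0389 F [-0.5  1.  -4.3]
```

View pics/s8.png

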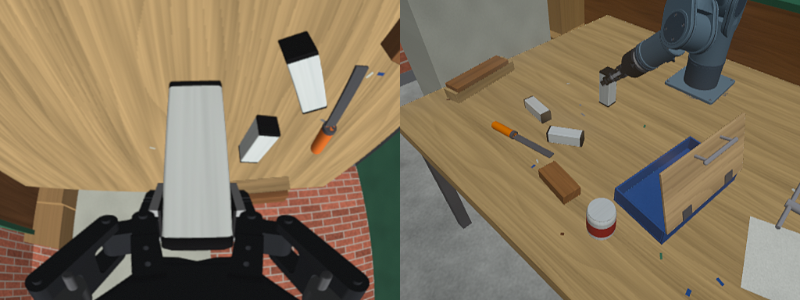

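Request:
jog_arm --commands "-1 0.575 0.8 0 0 0 0.0383;-1 0.575 0.8 0 0 0 0.0383;-1 0.575 0.8 0 0 0 0.0383;-1 0.575 0.8 0 0 0 0.0383;-1 0.575 0.8 0 0 0 0.0383;-1 0.575 0.8 0 0 0 0.0383;-1 0.575 0.8 0 0 0 0.0383;-1 0.575 0.8 0 0 0 0.0383;-1 0.575 0.8 0 0 0 0.0383;-1 0.575 0.8 0 0 0 0.0383"

```text
time_s: 24.28
position: [0.5958, 0.0275, 0.177]
tcp_rot: [0.179, 0.906, -0.066, 0.377]
ft_force: [1.0, 0.2, -2.9]
grip_width: 0.0395
grip_force: 82.1
```

Request:
jog_arm --commands "-1 0.575 0.8 0 0 0 0.0383;-1 0.575 0.8 0 0 0 0.0383;-1 0.575 0.8 0 0 0 0;-1 0 0 0 0 0 0"

```text
time_s: 24.62
position: [0.6327, 0.0755, 0.1782]
tcp_rot: [0.072, 0.92, -0.02, 0.384]
ft_force: [0.3, 0.4, -2.9]
grip_width: 0.0391
grip_force: 82.3
```

```bash
python3 st.py
```

```text
t 24.6167 pos [0.6327 0.0755 0.1782] q [ 0.01  0.41 -0.46  2.25  1.98  0.56 -0.77] toolz [ 0.704 -0.093 -0.705] tooly [0.148 0.989 0.017] G [0.6053 0.0791 0.2056] w 0.0391 F [ 0.3  0.4 -2.9]
```

Request:
jog_arm --commands "-1 0.313 0.96 0 0 0 0;-1 0.313 0.96 0 0 0 0;-1 0.313 0.96 0 0 0 0;-1 0.313 0.96 0 0 0 0;-1 0.313 0.96 0 0 0 0;-1 0 0 -1 0 0 0;-1 0 0 -1 0 0 0;-1 0 0 -1 0 0 0;-1 0 0 -1 0 0 0;-1 0 0 0 0 0 0"

```text
time_s: 25.45
position: [0.6601, 0.1692, 0.0924]
tcp_rot: [0.071, 0.922, -0.022, 0.38]
ft_force: [-0.9, -0.8, -4.5]
grip_width: 0.0388
grip_force: 82.2
```

```bash
python3 st.py; python3 - <<'E'
from rig import robot
from h import *
w=robot.capture('top'); a=robot.capture('scene')
cv2.imwrite("pics/s9.png",cv2.hconcat([cv2.resize(w[100:300,120:320,::-1],(400,400)),cv2.resize(a[140:300,230:390,::-1],(400,400))]))
E
```

```text
t 25.45 pos [0.6601 0.1692 0.0924] q [-0.17  0.67 -0.47  2.12  1.99  0.76 -0.88] toolz [ 0.697 -0.096 -0.711] tooly [0.149 0.989 0.013] G [0.6329 0.1729 0.1201] w 0.0388 F [-0.9 -0.8 -4.5]
```

View pics/s9.png

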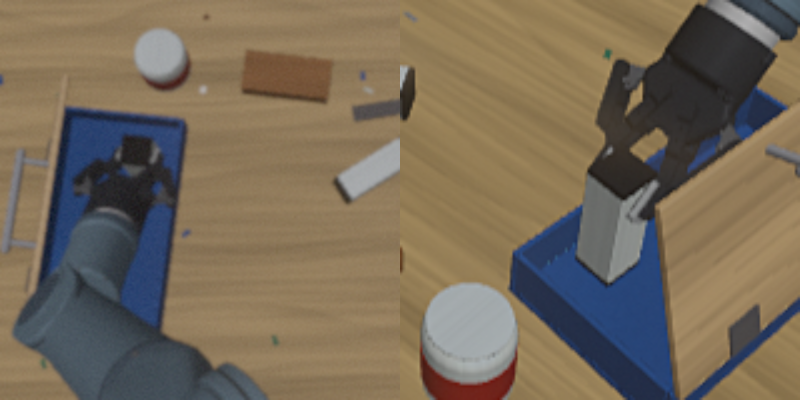

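Request:
jog_arm --commands "-1 0 0 -0.3 0 0 0;-1 0 0 -0.3 0 0 0;-1 0 0 -0.2 0 0 0;-1 0 0 -0.1 0 0 0;-1 0 0 0 0 0 0"

```text
time_s: 25.97
position: [0.6615, 0.1734, 0.0777]
tcp_rot: [0.07, 0.921, -0.02, 0.382]
ft_force: [0.6, 0.0, -3.2]
grip_width: 0.0395
grip_force: 82.3
```

Request:
jog_arm --commands "-1 0 0 -0.1 0 0 0;-1 0 0 -0.1 0 0 0;-1 0 0 0 0 0 0"

```text
time_s: 26.22
position: [0.6616, 0.1735, 0.0738]
tcp_rot: [0.07, 0.921, -0.02, 0.383]
ft_force: [-0.2, -0.1, -3.9]
grip_width: 0.039
grip_force: 82.3
```

Request:
jog_arm --commands "-1 0 0 -0.1 0 0 0;-1 0 0 -0.1 0 0 0;-1 0 0 0 0 0 0"

```text
time_s: 26.47
position: [0.6623, 0.1737, 0.0731]
tcp_rot: [0.069, 0.92, -0.021, 0.385]
ft_force: [-14.3, -2.3, 21.8]
grip_width: 0.0389
grip_force: 86.3
```

Request:
jog_arm --commands "-1 0 0 -0.1 0 0 0;-1 0 0 0 0 0 0"

```text
time_s: 26.63
position: [0.6646, 0.1737, 0.0733]
tcp_rot: [0.07, 0.919, -0.021, 0.388]
ft_force: [-10.9, -3.0, 26.0]
grip_width: 0.0391
grip_force: 84.1
```

Request:
jog_arm --commands "-1 0 0 0.2 0 0 0;-1 0 0 0 0 0 0;0.4 0 0 0 0 0 0;0.4 0 0 0 0 0 0;0.4 0 0 0 0 0 0;0.4 0 0 0 0 0 0;0.4 0 0 0 0 0 0;0.4 0 0 0 0 0 0" --newtons 40

```text
time_s: 27.3
position: [0.6618, 0.1734, 0.072]
tcp_rot: [0.07, 0.921, -0.02, 0.383]
ft_force: [0.4, 1.3, 0.7]
grip_width: 0.0599
grip_force: 0.0
```

Request:
jog_arm --commands "0.4 -0.2 0.03 0.3 0 0 0;0.4 -0.4 0.05 0.6 0 0 0;0.4 -0.6 0.06 1 0 0 0;0.4 -0.6 0.06 1 0 0 0;0.4 -0.5 0 1 0 0 0;0.4 -0.5 0 1 0 0 0;0.4 -0.5 0 1 0 0 0"

```text
time_s: 27.88
position: [0.5947, 0.1777, 0.1913]
tcp_rot: [0.07, 0.921, -0.02, 0.383]
ft_force: [0.1, -0.1, -0.0]
grip_width: 0.0598
grip_force: 0.0
```

```bash
python3 st.py; python3 - <<'E'
from rig import robot
from h import *
w=robot.capture('top'); a=robot.capture('scene'); it=robot.camera_info('top')
for p in posts(w,it): print(p)
cv2.imwrite("pics/s10.png",cv2.hconcat([cv2.resize(w[100:300,120:320,::-1],(400,400)),cv2.resize(a[140:300,230:390,::-1],(400,400))]))
E
```

```text
t 27.8833 pos [0.5947 0.1777 0.1913] q [-0.2   0.39 -0.53  2.23  1.7   0.71 -0.7 ] toolz [ 0.702 -0.09  -0.706] tooly [0.143 0.99  0.016] G [0.5673 0.1812 0.2188] w 0.0598 F [ 0.1 -0.1 -0. ]
(array([0.8087, 0.1555]), array([68., 71.]), np.float32(179.7), np.int32(468))
(array([ 0.6256, -0.1593]), array([ 40., 105.]), np.float32(120.9), np.int32(501))
(array([0.545, 0.58 ]), array([206., 292.]), np.float32(106.8), np.int32(5358))
(array([ 0.5949, -0.3408]), array([106.,  40.]), np.float32(82.4), np.int32(503))
```

View pics/s10.png

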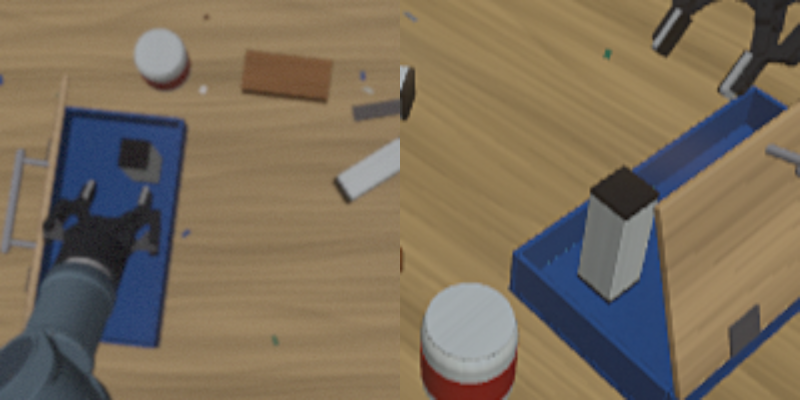

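Request:
jog_arm --commands "1 0 -1 0.5 0.0051 0.0354 0;1 0 -1 0.5 0.0051 0.0354 0;1 0 -1 0.5 0.0051 0.0354 0;1 0 -1 0 0.0051 0.0354 0;1 0 -1 0 0.0051 0.0354 0;1 0 -1 0 0.0051 0.0354 0;1 0 -1 0 0.0051 0.0354 0;1 0.1 -1 0 0 0 -0.0354;1 0.1 -1 0 0 0 -0.0354;1 0.1 -1 0 0 0 -0.0354"

```text
time_s: 28.82
position: [0.6006, 0.0174, 0.1976]
tcp_rot: [0.245, 0.957, -0.059, 0.146]
ft_force: [-0.3, 0.5, -0.1]
grip_width: 0.0858
grip_force: 0.0
```

Request:
jog_arm --commands "1 0.2 -1 0 0 0 -0.0354;1 0.2 -1 0 0 0 -0.0354;1 0.2 -1 0 0 0 -0.0354;1 0.2 -1 0 0 0 -0.0354;1 0.2 -1 0 0 0 -0.0354;1 0.2 -1 0 0 0 0;1 0.1 -0.75 0 0 0 0;1 0 0 -1 0 0 0;1 0 0 -1 0 0 0;1 0 0 0 0 0 0"

```text
time_s: 29.65
position: [0.6237, -0.1163, 0.1538]
tcp_rot: [0.495, 0.854, -0.098, 0.121]
ft_force: [-0.6, -0.3, -0.6]
grip_width: 0.0856
grip_force: 0.0
```

```bash
python3 st.py; python3 - <<'E'
from rig import robot
from h import *
# wrist check of post centre: white blob rays on z=.04
i=robot.camera_info('wrist'); w=robot.capture('wrist')
hsv=cv2.cvtColor(w,cv2.COLOR_RGB2HSV); m=((hsv[...,1]<45)&(hsv[...,2]>140)).astype(np.uint8)
n,l,s,c=cv2.connectedComponentsWithStats(m)
for k in range(1,n):
    if s[k,4]<400: continue
    W=np.array([fish(i,p,.04,1)[:2] for p in np.argwhere(l==k)[:,::-1]])
    r=cv2.minAreaRect((W*1000).astype(np.float32)); print(s[k],np.round(r[0],0),np.round(r[1],0),r[2])
E
```

```text
t 29.65 pos [ 0.6237 -0.1163  0.1538] q [ 0.21  0.54 -0.36  1.76  0.65  0.88  0.01] toolz [ 0.11  -0.288 -0.951] tooly [ 0.871  0.49  -0.048] G [ 0.6194 -0.105   0.1909] w 0.0856 F [-0.6 -0.3 -0.6]
[ 216  130   45   91 3740] [ 627. -158.] [ 40. 107.] 30.247358322143555
[ 398  182  114  112 3596] [960. -98.] [230.  92.] 89.88152313232422
[   0  274   54  110 3247] [ -183. -2862.] [4596.  141.] 76.28795623779297
```

Request:
jog_arm --commands "1 0.05 -0.7 0 0.0311 0.0119 0;1 0.05 -0.7 0 0.0311 0.0119 0.002;1 0.05 -0.7 0 0.0311 0.0119 0.003;1 0 0 -1 0 0 0;1 0 0 -1 0 0 0;1 0 0 -1 0 0 0;1 0 0 -1 0 0 0;1 0 0 -0.5 0 0 0;1 0 0 0 0 0 0"

```text
time_s: 30.45
position: [0.6284, -0.1573, 0.0667]
tcp_rot: [0.495, 0.869, 0.002, 0.002]
ft_force: [-0.8, 0.1, 1.2]
grip_width: 0.0854
grip_force: 0.0
```

```bash
python3 st.py
```

```text
t 30.45 pos [ 0.6284 -0.1573  0.0667] q [ 0.48  0.75 -0.45  1.62  0.4   0.86  0.41] toolz [ 0.005  0.001 -1.   ] tooly [0.86  0.51  0.005] G [ 0.6282 -0.1573  0.1057] w 0.0854 F [-0.8  0.1  1.2]
```

Go down, grip, lift and weigh.

Request:
jog_arm --commands "1 0 0 -1 0 0 0;1 0 0 -1 0 0 0;1 0 0 -0.8 0 0 0;1 0 0 -0.5 0 0 0;1 0 0 -0.2 0 0 0;-1 0 0 0 0 0 0;-1 0 0 0 0 0 0;-1 0 0 0 0 0 0;-1 0 0 0 0 0 0;-1 0 0 0 0 0 0"

```text
time_s: 31.28
position: [0.6303, -0.1581, -0.0005]
tcp_rot: [0.495, 0.869, 0.002, 0.004]
ft_force: [-1.8, -0.6, 6.2]
grip_width: 0.0389
grip_force: 41.9
```

Request:
jog_arm --commands "-1 0 0 0.3 0 0 0;-1 0 0 0.7 0 0 0;-1 0 0 1 0 0 0;-1 0 0 0.5 0 0 0;-1 0 0 0 0 0 0;-1 0 0 0 0 0 0;-1 0 0 0 0 0 0"

```text
time_s: 31.87
position: [0.6291, -0.1576, 0.0477]
tcp_rot: [0.495, 0.869, 0.002, 0.003]
ft_force: [-0.4, -0.5, -3.4]
grip_width: 0.0392
grip_force: 41.0
```

```bash
python3 ft.py
```

```text
F,T mean [-0.104 -0.125 -3.679  0.088  0.066 -0.005] std [0.331 0.413 0.632 0.031 0.016 0.017]
corr-fit Tx vs Fy [0.03  0.092] Ty vs Fx [-0.033  0.063]
[ 0.6297 -0.1575  0.0481] 0.03931464643703332 [ 0.48  0.77 -0.44  1.63  0.41  0.83  0.4 ]
```

Request:
jog_arm --commands "-1 0 0 -1 0 0 0;-1 0 0 -0.9 0 0 0;-1 0 0 -0.4 0 0 0;-1 0 0 -0.15 0 0 0;1 0 0 0 0 0 0;1 0 0 0 0 0 0;1 0 0 0 0 0 0;1 0 0 0 0 0 0;1 0 0 0.5 0 0 0;1 0 0 1 0 0 0"

```text
time_s: 33.1
position: [0.6281, -0.1573, 0.0282]
tcp_rot: [0.495, 0.869, 0.002, 0.002]
ft_force: [0.0, 0.4, 0.3]
grip_width: 0.0855
grip_force: 0.0
```

Request:
jog_arm --commands "1 0 0 1 0 0 0;1 0 0 1 0 0 0;1 0 0 0.5 -0.0308 -0.0181 0;1 0 0 0 -0.0308 -0.0181 0;1 0 0 0 -0.0308 -0.0181 0;1 0 0 0 -0.0308 -0.0181 0;1 0 0 0 -0.0308 -0.0181 0;1 0 0 0 -0.0308 -0.0181 0;1 0 0 0 -0.0308 -0.0181 0;1 0 0 0 0 0 0"

```text
time_s: 33.93
position: [0.6276, -0.1525, 0.0747]
tcp_rot: [0.463, 0.819, -0.169, 0.293]
ft_force: [-0.8, 1.6, -0.4]
grip_width: 0.0854
grip_force: 0.0
```

```bash
python3 st.py
```

```text
t 33.9333 pos [ 0.6276 -0.1525  0.0747] q [-0.28  0.67  0.14  2.02  1.27  0.58 -0.78] toolz [ 0.324 -0.548 -0.771] tooly [ 0.857  0.515 -0.005] G [ 0.615  -0.1311  0.1048] w 0.0854 F [-0.8  1.6 -0.4]
```

Request:
jog_arm --commands "1 0 -0.1 -0.5 -0.0263 -0.0155 0;1 0 0 -1 0 0 0;1 0 0 -1 0 0 0;1 0 0 -0.7 0 0 0;1 0 0 -0.4 0 0 0;1 0 0 -0.15 0 0 0;-1 0 0 0 0 0 0;-1 0 0 0 0 0 0;-1 0 0 0 0 0 0;-1 0 0 0 0 0 0" --newtons 80

```text
time_s: 34.77
position: [0.6284, -0.1615, 0.004]
tcp_rot: [0.46, 0.804, -0.189, 0.326]
ft_force: [-18.3, 20.6, 44.6]
grip_width: 0.0395
grip_force: 74.6
```

```bash
python3 st.py
```

```text
t 34.7667 pos [ 0.6284 -0.1615  0.004 ] q [-0.35  0.86  0.2   2.02  1.53  0.58 -1.16] toolz [ 0.35  -0.604 -0.716] tooly [ 0.863  0.505 -0.004] G [ 0.6148 -0.138   0.032 ] w 0.0395 F [-18.3  20.6  44.6]
```

Request:
jog_arm --commands "-1 0 0 0.25 0 0 0;-1 0 0 0.25 0 0 0;-1 0 0 0 0 0 0"

```text
time_s: 35.02
position: [0.6277, -0.1615, 0.0137]
tcp_rot: [0.46, 0.804, -0.189, 0.325]
ft_force: [-0.0, 0.1, -3.6]
grip_width: 0.0394
grip_force: 80.2
```

```bash
python3 st.py
```

```text
t 35.0167 pos [ 0.6277 -0.1615  0.0137] q [-0.35  0.83  0.2   2.02  1.51  0.59 -1.13] toolz [ 0.349 -0.604 -0.717] tooly [ 0.863  0.505 -0.005] G [ 0.6141 -0.1379  0.0417] w 0.0394 F [-0.   0.1 -3.6]
```

Request:
jog_arm --commands "-1 -0.3 0 1 0 0 0;-1 -0.5 0 1 0 0 0;-1 -0.6 0 1 0 0 0;-1 -0.6 0 1 0 0 0;-1 -0.6 0 1 0 0 0;-1 -0.6 0 1 0 0 0;-1 -0.6 0 1 0 0 0;-1 -0.6 0 1 0 0 0;-1 -0.6 0 0.5 0.0332 0.0195 0;-1 -0.6 0 0 0.0332 0.0195 0"

```text
time_s: 35.85
position: [0.5205, -0.162, 0.1787]
tcp_rot: [0.474, 0.829, -0.154, 0.255]
ft_force: [-0.2, 0.0, -3.2]
grip_width: 0.0391
grip_force: 81.2
```

Request:
jog_arm --commands "-1 0 0.2 0 0.0332 0.0195 0;-1 0 0.2 0 0.0332 0.0195 0;-1 0 0.2 0 0.0332 0.0195 0;-1 0 0.2 0 0.0332 0.0195 0;-1 0 0.2 0 0.0332 0.0195 0;-1 0 0.2 0 0.0332 0.0195 0;-1 0 0.2 0 0.0332 0.0195 0;-1 0 0.2 0 0.0332 0.0195 0;-1 0 0 0 0.0332 0.0195 0;-1 0 0 0 0.0332 0.0195 0"

```text
time_s: 36.68
position: [0.5178, -0.1402, 0.1768]
tcp_rot: [0.479, 0.846, 0.102, -0.21]
ft_force: [0.5, 0.5, -4.8]
grip_width: 0.0388
grip_force: 81.1
```

```bash
python3 st.py
```

```text
t 36.6833 pos [ 0.5178 -0.1402  0.1768] q [ 0.46  0.65 -0.16  1.54 -0.19  1.34  0.93] toolz [-0.258  0.374 -0.891] tooly [ 0.854  0.52  -0.029] G [ 0.5279 -0.1548  0.2115] w 0.0388 F [ 0.5  0.5 -4.8]
```

Request:
jog_arm --commands "-1 0 0 0 0.03 0.0176 0;-1 0 0 0 0.03 0.0176 0;-1 0 0 0 0.03 0.0176 0;-1 0 0 0 0 0 0"

```text
time_s: 37.02
position: [0.5152, -0.1427, 0.1699]
tcp_rot: [0.454, 0.8, 0.178, -0.348]
ft_force: [-1.5, -1.2, -5.9]
grip_width: 0.0394
grip_force: 81.5
```

```bash
python3 st.py
```

```text
t 37.0167 pos [ 0.5152 -0.1427  0.1699] q [ 0.55  0.87 -0.19  1.32 -0.29  1.64  1.  ] toolz [-0.396  0.601 -0.694] tooly [ 0.851  0.524 -0.031] G [ 0.5306 -0.1661  0.197 ] w 0.0394 F [-1.5 -1.2 -5.9]
```

Request:
jog_arm --commands "-1 0.1 1 0 0 0 -0.0376;-1 0.1 1 0 0 0 -0.0376;-1 0.1 1 0 0 0 -0.0376;-1 0.1 1 0 0 0 -0.0376;-1 0.1 1 0 0 0 -0.0376;-1 0.1 1 0 0 0 -0.0376;-1 0.1 1 0 0 0 0;-1 0.1 1 0 0 0 0;-1 0.1 1 0 0 0 0;-1 0.1 1 0 0 0 0"

```text
time_s: 37.85
position: [0.5369, 0.0613, 0.1762]
tcp_rot: [0.703, 0.598, 0.286, -0.258]
ft_force: [-0.1, -0.4, -3.8]
grip_width: 0.039
grip_force: 82.2
```

Request:
jog_arm --commands "-1 0.1 1 0 0 0 0;-1 0.1 1 0 0 0 0;-1 0.1 1 0 0 0 0;-1 0.1 1 0 0 0 0;-1 0 0 0 0 0 0"

```text
time_s: 38.27
position: [0.5436, 0.1458, 0.1771]
tcp_rot: [0.7, 0.6, 0.286, -0.261]
ft_force: [-0.4, 1.4, -3.2]
grip_width: 0.0389
grip_force: 82.0
```

```bash
python3 st.py
```

```text
t 38.2667 pos [0.5436 0.1458 0.1771] q [ 0.38  0.55 -0.34  1.95 -0.88  0.85  0.6 ] toolz [ 0.088  0.708 -0.701] tooly [ 0.989 -0.144 -0.022] G [0.5402 0.1182 0.2044] w 0.0389 F [-0.4  1.4 -3.2]
```

Request:
jog_arm --commands "-1 0.05 0.93 0 0 0 0;-1 0.05 0.93 0 0 0 0;-1 0.05 0.93 0 0 0 0;-1 0 0 -0.9 0 0 0;-1 0 0 -0.9 0 0 0;-1 0 0 -0.9 0 0 0;-1 0 0 -0.9 0 0 0;-1 0 0 -0.9 0 0 0;-1 0 0 -0.2 0 0 0;-1 0 0 0 0 0 0"

```text
time_s: 39.1
position: [0.5477, 0.1958, 0.0811]
tcp_rot: [0.703, 0.597, 0.285, -0.26]
ft_force: [-0.3, -0.1, -3.5]
grip_width: 0.0389
grip_force: 82.2
```

Request:
jog_arm --commands "-1 0 0 -0.15 0 0 0;-1 0 0 -0.15 0 0 0;-1 0 0 -0.1 0 0 0;-1 0 0 0 0 0 0"

```text
time_s: 39.43
position: [0.5489, 0.1963, 0.074]
tcp_rot: [0.703, 0.597, 0.286, -0.26]
ft_force: [0.4, -0.2, -3.8]
grip_width: 0.0388
grip_force: 82.2
```

Request:
jog_arm --commands "-1 0 0 -0.1 0 0 0;-1 0 0 -0.1 0 0 0;-1 0 0 0 0 0 0"

```text
time_s: 39.68
position: [0.5487, 0.1963, 0.0695]
tcp_rot: [0.703, 0.597, 0.286, -0.26]
ft_force: [-0.1, 0.2, -3.3]
grip_width: 0.0387
grip_force: 82.2
```

Request:
jog_arm --commands "-1 0 0 -0.1 0 0 0;-1 0 0 0 0 0 0"

```text
time_s: 39.85
position: [0.5486, 0.1964, 0.0675]
tcp_rot: [0.703, 0.597, 0.286, -0.26]
ft_force: [0.3, 0.2, -2.8]
grip_width: 0.039
grip_force: 82.2
```

Request:
jog_arm --commands "-1 0 0 -0.1 0 0 0;-1 0 0 0 0 0 0"

```text
time_s: 40.02
position: [0.5487, 0.1964, 0.0655]
tcp_rot: [0.703, 0.597, 0.286, -0.26]
ft_force: [-0.1, 0.5, -3.8]
grip_width: 0.0388
grip_force: 82.2
```

Request:
jog_arm --commands "-1 0 0 -0.1 0 0 0;-1 0 0 0 0 0 0"

```text
time_s: 40.18
position: [0.5487, 0.1963, 0.0635]
tcp_rot: [0.703, 0.597, 0.286, -0.26]
ft_force: [-0.1, 0.0, -3.7]
grip_width: 0.039
grip_force: 82.2
```

Request:
jog_arm --commands "-1 0 0 -0.1 0 0 0;-1 0 0 0 0 0 0"

```text
time_s: 40.35
position: [0.5489, 0.1967, 0.0622]
tcp_rot: [0.703, 0.597, 0.287, -0.26]
ft_force: [-0.3, 0.4, 0.6]
grip_width: 0.0388
grip_force: 82.5
```

```bash
python3 st.py
```

```text
t 40.35 pos [0.5489 0.1967 0.0622] q [ 0.34  0.78 -0.41  1.97 -1.01  0.61  0.78] toolz [ 0.092  0.708 -0.7  ] tooly [ 0.988 -0.152 -0.024] G [0.5454 0.169  0.0895] w 0.0388 F [-0.3  0.4  0.6]
```

Request:
jog_arm --commands "-1 0 0 -0.05 0 0 0;-1 0 0 0 0 0 0;0.4 0 0 0 0 0 0;0.4 0 0 0 0 0 0;0.4 0 0 0 0 0 0;0.4 0 0 0 0 0 0;0.4 0 0 0 0 0 0;0.4 0 0 0 0 0 0" --newtons 40

```text
time_s: 41.02
position: [0.5488, 0.1966, 0.0608]
tcp_rot: [0.703, 0.597, 0.286, -0.26]
ft_force: [0.2, 0.6, 0.0]
grip_width: 0.0598
grip_force: 0.0
```

Request:
jog_arm --commands "0.4 -0.03 -0.3 0.3 0 0 0;0.4 -0.06 -0.6 0.6 0 0 0;0.4 -0.1 -0.8 0.8 0 0 0;0.4 -0.1 -0.8 0.8 0 0 0;0.4 -0.1 -0.9 0.9 0 0 0;0.4 0 -0.9 0.9 0 0 0;0.4 0 -0.9 0.9 0 0 0"

```text
time_s: 41.6
position: [0.5405, 0.0911, 0.166]
tcp_rot: [0.703, 0.597, 0.286, -0.26]
ft_force: [1.5, 0.3, -0.7]
grip_width: 0.0598
grip_force: 0.0
```

```bash
python3 st.py; python3 - <<'E'
from rig import robot
from h import *
w=robot.capture('top'); a=robot.capture('scene'); it=robot.camera_info('top')
for p in posts(w,it): print(p)
cv2.imwrite("pics/s11.png",cv2.hconcat([cv2.resize(w[100:300,120:320,::-1],(400,400)),cv2.resize(a[120:300,210:390,::-1],(400,400))]))
E
```

```text
t 41.6 pos [0.5405 0.0911 0.166 ] q [ 0.45  0.58 -0.3   1.94 -0.84  0.91  0.66] toolz [ 0.092  0.707 -0.701] tooly [ 0.988 -0.152 -0.024] G [0.5369 0.0636 0.1934] w 0.0598 F [ 1.5  0.3 -0.7]
(array([1.1844, 0.5425]), array([105.,  92.]), np.float32(88.1), np.int32(433))
(array([1.1707, 0.1815]), array([135.,  95.]), np.float32(88.1), np.int32(585))
(array([1.1687, 0.0199]), array([180.,  88.]), np.float32(88.1), np.int32(734))
(array([ 1.1759, -0.2162]), array([105.,  58.]), np.float32(88.1), np.int32(313))
(array([ 1.1604, -0.5784]), array([126.,  64.]), np.float32(88.1), np.int32(384))
(array([ 1.1563, -0.7329]), array([156.,  63.]), np.float32(89.6), np.int32(445))
(array([1.1774, 0.7357]), array([104.,  85.]), np.float32(4.5), np.int32(485))
(array([0.8073, 0.154 ]), array([71., 74.]), np.float32(179.7), np.int32(481))
(array([0.5571, 0.5786]), array([213., 304.]), np.float32(99.9), np.int32(5441))
(array([ 0.5943, -0.3407]), array([106.,  41.]), np.float32(82.7), np.int32(513))
```

View pics/s11.png

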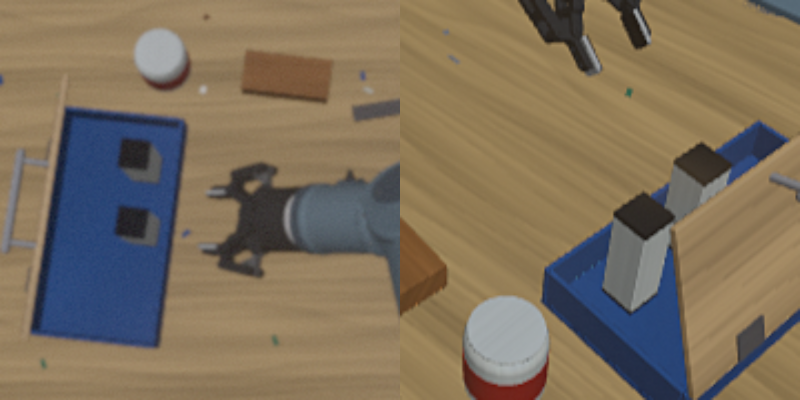

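Request:
jog_arm --commands "1 0.12 -1 0 -0.0354 0.0046 0;1 0.12 -1 0 -0.0354 0.0046 0;1 0.12 -1 0 -0.0354 0.0046 0;1 0.12 -1 0 -0.0354 0.0046 0;1 0.12 -1 0 -0.0354 0.0046 0;1 0.12 -1 0 -0.0354 0.0046 0;1 0.12 -1 0 -0.0354 0.0046 0;1 0.12 -1 0 0 0 0;1 0.12 -1 0 0 0 0;1 0.12 -1 0 0 0 0"

```text
time_s: 42.53
position: [0.5647, -0.106, 0.1642]
tcp_rot: [0.761, 0.649, 0.003, -0.004]
ft_force: [-0.3, -0.7, -0.2]
grip_width: 0.0854
grip_force: 0.0
```

Request:
jog_arm --commands "1 0.12 -1 0 0 0 0;1 0.12 -1 0 0 0 0;1 0.12 -1 0 0 0 0;1 0.12 -1 0 0 0 0;1 0.12 -1 0 0 0 0;1 0.12 -1 0 0 0 0;1 0.12 -1 0 0 0 0;1 0.12 -1 0 0 0 0;1 0.12 -1 0 0 0 0;1 0.12 -1 0 0 0 0"

```text
time_s: 43.37
position: [0.5887, -0.3073, 0.1638]
tcp_rot: [0.762, 0.648, 0.003, -0.004]
ft_force: [-0.0, 0.4, -0.1]
grip_width: 0.0849
grip_force: 0.0
```

```bash
python3 st.py; cat > wp.py <<'E'
from rig import robot
from h import *
i=robot.camera_info('wrist'); w=robot.capture('wrist')
hsv=cv2.cvtColor(w,cv2.COLOR_RGB2HSV); m=((hsv[...,1]<45)&(hsv[...,2]>140)).astype(np.uint8)
n,l,s,c=cv2.connectedComponentsWithStats(m)
for k in range(1,n):
    if s[k,4]<400: continue
    W=np.array([fish(i,p,.04,1)[:2] for p in np.argwhere(l==k)[:,::-1]])
    r=cv2.minAreaRect((W*1000).astype(np.float32)); print(s[k],np.round(r[0],0),np.round(r[1],0),r[2])
E
python3 wp.py
```

```text
t 43.3667 pos [ 0.5887 -0.3073  0.1638] q [ 0.32  0.61  0.14  1.54 -0.11  1.    0.34] toolz [-0.     0.011 -1.   ] tooly [ 0.987 -0.161 -0.002] G [ 0.5887 -0.3077  0.2028] w 0.0849 F [-0.   0.4 -0.1]
[ 471    0   41  360 4080] [ 951. -441.] [110. 637.] 8.36373233795166
[ 243  155   41   98 3747] [ 596. -339.] [108.  40.] 82.23332977294922
```

Request:
jog_arm --commands "1 0.2 -0.8 -0.5 -0.003 0 0.004;1 0.15 -0.8 -1 -0.003 0 0.004;1 0 0 -1 0 0 0;1 0 0 -1 0 0 0;1 0 0 -1 0 0 0;1 0 0 -1 0 0 0;1 0 0 -1 0 0 0;1 0 0 -0.8 0 0 0;1 0 0 -0.5 0 0 0;1 0 0 -0.3 0 0 0"

```text
time_s: 44.25
position: [0.5952, -0.3385, 0.0009]
tcp_rot: [0.754, 0.657, -0.003, 0.003]
ft_force: [-0.4, 1.3, -0.0]
grip_width: 0.0853
grip_force: 0.0
```

Request:
jog_arm --commands "1 0 0 -0.05 0 0 0;-1 0 0 0 0 0 0;-1 0 0 0 0 0 0;-1 0 0 0 0 0 0;-1 0 0 0 0 0 0;-1 0 0 0 0 0 0;-1 0 0 0.3 0 0 0;-1 0 0 0.7 0 0 0;-1 0 0 1 0 0 0;-1 0 0 0.5 0 0 0"

```text
time_s: 45.08
position: [0.5968, -0.3401, 0.0544]
tcp_rot: [0.754, 0.657, -0.002, 0.005]
ft_force: [1.1, -0.0, -3.1]
grip_width: 0.0389
grip_force: 41.5
```

```bash
python3 ft.py; python3 ft.py
```

```text
F,T mean [ 1.030e-01 -2.260e-01 -3.186e+00  1.010e-01 -8.000e-03 -1.000e-03] std [0.633 0.514 1.005 0.036 0.037 0.04 ]
corr-fit Tx vs Fy [0.003 0.102] Ty vs Fx [-0.029 -0.005]
[ 0.5952 -0.3391  0.0506] 0.03907846116073102 [ 0.37  0.78  0.13  1.54 -0.11  0.82  0.39]
F,T mean [ 0.12   0.007 -3.621  0.098 -0.018  0.012] std [0.51  0.582 0.437 0.021 0.019 0.044]
corr-fit Tx vs Fy [0.019 0.097] Ty vs Fx [ 0.002 -0.018]
[ 0.5959 -0.3396  0.0517] 0.03902522626321419 [ 0.37  0.78  0.13  1.54 -0.11  0.82  0.39]
```

Request:
jog_arm --commands "-1 0 0 -1 0 0 0;-1 0 0 -0.9 0 0 0;-1 0 0 -0.4 0 0 0;-1 0 0 -0.2 0 0 0;1 0 0 0 0 0 0;1 0 0 0 0 0 0;1 0 0 0 0 0 0;1 0 0 0 0 0 0;1 0 0 0.5 0 0 0;1 0 0 1 0 0 0"

```text
time_s: 46.72
position: [0.5943, -0.3386, 0.0303]
tcp_rot: [0.754, 0.657, -0.004, 0.002]
ft_force: [-0.8, -0.3, 0.0]
grip_width: 0.0852
grip_force: 0.0
```

Request:
jog_arm --commands "1 0 0 1 0 0 0;1 0 0 1 0 0 0;1 0 0.04 0.5 -0.0354 0.0049 0;1 0 0.04 0 -0.0354 0.0049 0;1 0 0.04 0 -0.0354 0.0049 0;1 0 0.04 0 -0.0354 0.0049 0;1 0 0.04 0 -0.0354 0.0049 0;1 0 0.04 0 -0.0354 0.0049 0;1 0 0.04 0 -0.0354 0.0049 0;1 0 0 0 0 0 0"

```text
time_s: 47.55
position: [0.5987, -0.3247, 0.0761]
tcp_rot: [0.69, 0.611, -0.292, 0.255]
ft_force: [0.5, 2.5, -2.2]
grip_width: 0.0856
grip_force: 0.0
```

```bash
python3 st.py; python3 wp.py
```

```text
t 47.55 pos [ 0.5987 -0.3247  0.0761] q [-0.42  0.98  0.69  1.72  0.38  0.69 -0.38] toolz [-0.091 -0.709 -0.699] tooly [ 0.993 -0.122 -0.005] G [ 0.6023 -0.2971  0.1034] w 0.0856 F [ 0.5  2.5 -2.2]
[ 214  144   72   73 4320] [ 595. -337.] [107.  39.] 82.11692810058594
[  86  259   47   35 1090] [  36. -956.] [1021.   84.] 51.519351959228516
[ 159  262  114   78 5475] [-1449094. -7062887.] [30368224.   793620.] 75.76611328125
[  89  337   49   47 1491] [1104.  611.] [1011.   75.] 56.95042037963867
```

Request:
jog_arm --commands "1 -0.15 -0.35 -0.5 0 0 0;1 0 0 -1 0 0 0;1 0 0 -1 0 0 0;1 0 0 -0.7 0 0 0;1 0 0 -0.35 0 0 0;1 0 0 -0.1 0 0 0;-1 0 0 0 0 0 0;-1 0 0 0 0 0 0;-1 0 0 0 0 0 0;-1 0 0 0 0 0 0" --newtons 80

```text
time_s: 48.43
position: [0.5937, -0.3411, 0.0099]
tcp_rot: [0.695, 0.606, -0.291, 0.256]
ft_force: [-0.3, 30.0, 42.5]
grip_width: 0.0386
grip_force: 64.8
```

```bash
python3 st.py
```

```text
t 48.4333 pos [ 0.5937 -0.3411  0.0099] q [-0.38  1.09  0.67  1.7   0.36  0.6  -0.44] toolz [-0.094 -0.708 -0.7  ] tooly [ 0.991 -0.135  0.003] G [ 0.5974 -0.3135  0.0372] w 0.0386 F [-0.3 30.  42.5]
```

Request:
jog_arm --commands "-1 0 0 0.3 0 0 0;-1 0 0 0.3 0 0 0;-1 0 0 0.3 0 0 0;-1 0 0 0 0 0 0"

```text
time_s: 48.77
position: [0.5935, -0.3412, 0.0283]
tcp_rot: [0.695, 0.606, -0.291, 0.256]
ft_force: [-0.4, -0.5, -3.4]
grip_width: 0.0389
grip_force: 80.4
```

```bash
python3 st.py; python3 wp.py
```

```text
t 48.7667 pos [ 0.5935 -0.3412  0.0283] q [-0.38  1.06  0.68  1.71  0.37  0.62 -0.43] toolz [-0.094 -0.708 -0.7  ] tooly [ 0.991 -0.135  0.003] G [ 0.5971 -0.3136  0.0556] w 0.0389 F [-0.4 -0.5 -3.4]
[ 205  258   94   34 2435] [ 578. -450.] [180.  64.] 82.51348114013672
[ 86 279  36  31 536] [ -449. -1511.] [2692.   39.] 50.74302673339844
[ 205  305   73   29 1109] [ -253814. -2318739.] [7296403.  455890.] 80.29393768310547
[118 325  51  59 966] [2821. 4767.] [10399.    96.] 66.41178131103516
```

Request:
jog_arm --commands "-1 -0.2 0.3 1 0 0 0;-1 -0.3 0.5 1 0 0 0;-1 -0.4 0.5 1 0 0 0;-1 -0.4 0.5 1 0 0 0;-1 -0.4 0.5 1 0 0 0;-1 -0.4 0.5 1 0 0 0;-1 -0.4 0.5 1 0 0 0;-1 -0.4 0.5 0.5 0 0 0;-1 -0.4 0.5 0 0.03 -0.004 0;-1 -0.4 0.5 0 0.03 -0.004 0"

```text
time_s: 49.65
position: [0.5193, -0.2423, 0.1763]
tcp_rot: [0.718, 0.629, -0.223, 0.195]
ft_force: [-0.6, -0.5, -4.3]
grip_width: 0.0389
grip_force: 81.5
```

Request:
jog_arm --commands "-1 0 0.3 0 0.0345 -0.0047 0;-1 0 0.3 0 0.0345 -0.0047 0;-1 0 0.3 0 0.0345 -0.0047 0;-1 0 0.3 0 0.0345 -0.0047 0;-1 0 0.3 0 0.0345 -0.0047 0;-1 0 0.3 0 0.0345 -0.0047 0;-1 0 0.3 0 0.0345 -0.0047 0;-1 0 0.3 0 0.0345 -0.0047 0;-1 0 0.3 0 0.0345 -0.0047 0;-1 0 0.3 0 0.0345 -0.0047 0"

```text
time_s: 50.48
position: [0.5185, -0.1863, 0.1773]
tcp_rot: [0.731, 0.637, 0.184, -0.16]
ft_force: [-1.0, 0.9, -4.4]
grip_width: 0.0387
grip_force: 81.4
```

```bash
python3 st.py
```

```text
t 50.4833 pos [ 0.5185 -0.1863  0.1773] q [ 0.4   0.56  0.21  1.73 -0.6   1.17  0.77] toolz [ 0.066  0.468 -0.881] tooly [ 0.99  -0.138  0.001] G [ 0.5159 -0.2045  0.2117] w 0.0387 F [-1.   0.9 -4.4]
```

Request:
jog_arm --commands "-1 -0.15 0.9 0 0.0297 -0.004 0;-1 -0.15 0.9 0 0.0297 -0.004 0;-1 -0.15 0.9 0 0.0297 -0.004 0;-1 -0.15 1 0 0 0 0;-1 -0.15 1 0 0 0 0;-1 -0.15 1 0 0 0 0;-1 -0.15 1 0 0 0 0;-1 -0.15 1 0 0 0 0;-1 -0.15 1 0 0 0 0;-1 -0.15 1 0 0 0 0"

```text
time_s: 51.32
position: [0.488, 0.0088, 0.176]
tcp_rot: [0.699, 0.609, 0.282, -0.247]
ft_force: [0.2, -0.0, -3.2]
grip_width: 0.0386
grip_force: 81.8
```

Request:
jog_arm --commands "-1 -0.15 1 0 0 0 0;-1 -0.15 1 0 0 0 0;-1 -0.15 1 0 0 0 0;-1 -0.15 1 0 0 0 0;-1 -0.15 1 0 0 0 0;-1 -0.15 1 0 0 0 0;-1 -0.15 1 0 0 0 0;-1 0 0 0 0 0 0"

```text
time_s: 51.98
position: [0.4653, 0.1524, 0.1767]
tcp_rot: [0.697, 0.61, 0.282, -0.249]
ft_force: [-0.8, 0.5, -3.4]
grip_width: 0.039
grip_force: 81.6
```

```bash
python3 st.py
```

```text
t 51.9833 pos [0.4653 0.1524 0.1767] q [ 0.19  0.42 -0.1   2.16 -1.05  0.88  0.8 ] toolz [ 0.089  0.692 -0.716] tooly [ 0.991 -0.13  -0.003] G [0.4618 0.1254 0.2046] w 0.039 F [-0.8  0.5 -3.4]
```

Request:
jog_arm --commands "-1 -0.05 0.9 0 0 0 0;-1 -0.05 0.9 0 0 0 0;-1 0 0.9 -0.4 0 0 0;-1 0 0 -0.8 0 0 0"

```text
time_s: 52.32
position: [0.4656, 0.2057, 0.154]
tcp_rot: [0.697, 0.611, 0.284, -0.248]
ft_force: [1.7, 0.1, -2.9]
grip_width: 0.0385
grip_force: 81.6
```

```bash
python3 st.py
```

```text
t 52.3167 pos [0.4656 0.2057 0.154 ] q [ 0.13  0.46 -0.16  2.19 -1.17  0.76  0.84] toolz [ 0.093  0.692 -0.716] tooly [ 0.991 -0.132  0.002] G [0.462  0.1787 0.1819] w 0.0385 F [ 1.7  0.1 -2.9]
```

Request:
jog_arm --commands "-1 -0.2 0 0 0 0 0.035;-1 -0.2 0 0 0 0 0.035;-1 0 0 -0.8 0 0 0;-1 0 0 -0.8 0 0 0;-1 0 0 -0.8 0 0 0;-1 0 0 0 0 0 0"

```text
time_s: 52.82
position: [0.4566, 0.2013, 0.1017]
tcp_rot: [0.629, 0.681, 0.252, -0.277]
ft_force: [-0.4, -0.2, -3.6]
grip_width: 0.039
grip_force: 82.5
```

```bash
python3 st.py
```

```text
t 52.8167 pos [0.4566 0.2013 0.1017] q [ 0.12  0.62 -0.15  2.09 -1.02  0.83  0.93] toolz [-0.061  0.693 -0.719] tooly [ 0.997  0.082 -0.005] G [0.4589 0.1743 0.1298] w 0.039 F [-0.4 -0.2 -3.6]
```

Request:
jog_arm --commands "-1 0 0 -0.7 0 0 0;-1 0 0 -0.5 0 0 0;-1 0 0 -0.2 0 0 0;-1 0 0 -0.1 0 0 0;-1 0 0 -0.1 0 0 0;-1 0 0 0 0 0 0"

```text
time_s: 53.32
position: [0.4581, 0.2029, 0.0729]
tcp_rot: [0.627, 0.682, 0.254, -0.277]
ft_force: [-0.1, 0.0, -3.5]
grip_width: 0.0385
grip_force: 82.7
```

Request:
jog_arm --commands "-1 0 0 -0.1 0 0 0;-1 0 0 -0.1 0 0 0;-1 0 0 0 0 0 0"

```text
time_s: 53.57
position: [0.458, 0.203, 0.0687]
tcp_rot: [0.627, 0.682, 0.254, -0.277]
ft_force: [-0.3, 1.1, -3.1]
grip_width: 0.0384
grip_force: 82.7
```

```bash
python3 st.py
```

```text
t 53.5667 pos [0.458  0.203  0.0687] q [ 0.14  0.69 -0.17  2.08 -1.05  0.78  1.01] toolz [-0.059  0.694 -0.717] tooly [ 0.997  0.083 -0.001] G [0.4603 0.1759 0.0967] w 0.0384 F [-0.3  1.1 -3.1]
```

Request:
jog_arm --commands "-1 0 0 -0.1 0 0 0;-1 0 0 -0.1 0 0 0;-1 0 0 0 0 0 0"

```text
time_s: 53.82
position: [0.4578, 0.203, 0.0644]
tcp_rot: [0.627, 0.682, 0.254, -0.277]
ft_force: [-0.3, -0.2, -2.7]
grip_width: 0.0386
grip_force: 82.7
```

Request:
jog_arm --commands "-1 0 0 -0.1 0 0 0;-1 0 0 0 0 0 0"

```text
time_s: 53.98
position: [0.4581, 0.2031, 0.063]
tcp_rot: [0.627, 0.682, 0.255, -0.277]
ft_force: [0.0, 0.3, 0.1]
grip_width: 0.0383
grip_force: 82.8
```

Request:
jog_arm --commands "-1 0 0 -0.1 0 0 0;-1 0 0 0 0 0 0"

```text
time_s: 54.15
position: [0.4583, 0.2032, 0.063]
tcp_rot: [0.627, 0.681, 0.256, -0.278]
ft_force: [-2.8, -8.8, 19.6]
grip_width: 0.0388
grip_force: 85.4
```

Request:
jog_arm --commands "-1 0 0 0.1 0 0 0;-1 0 0 0 0 0 0;0.4 0 0 0 0 0 0;0.4 0 0 0 0 0 0;0.4 0 0 0 0 0 0;0.4 0 0 0 0 0 0;0.4 0 0 0 0 0 0;0.4 0 0 0 0 0 0" --newtons 40

```text
time_s: 54.82
position: [0.4579, 0.2032, 0.0628]
tcp_rot: [0.627, 0.682, 0.254, -0.277]
ft_force: [-1.0, -0.4, 0.5]
grip_width: 0.0598
grip_force: 0.0
```

Request:
jog_arm --commands "0.4 0.03 -0.3 0.3 0 0 0;0.4 0.05 -0.6 0.6 0 0 0;0.4 0.06 -0.8 0.8 0 0 0;0.4 0.06 -0.8 0.8 0 0 0;0.4 0.06 -0.9 0.9 0 0 0;0.4 0 -1 0.5 0 0 0;0.4 0 -1 0.5 0 0 0;0.4 0 -1 0 0 0 0;0.4 0 -1 0 0 0 0;0.4 0 -1 0 0 0 0"

```text
time_s: 55.65
position: [0.463, 0.0334, 0.1515]
tcp_rot: [0.628, 0.682, 0.254, -0.277]
ft_force: [0.1, 0.5, -0.3]
grip_width: 0.0597
grip_force: 0.0
```

```bash
python3 st.py; python3 - <<'E'
from rig import robot
from h import *
w=robot.capture('top'); a=robot.capture('scene'); it=robot.camera_info('top')
cv2.imwrite("pics/s12.png",cv2.hconcat([cv2.resize(w[80:320,60:500,::-1],(440,400)),cv2.resize(a[110:310,200:380,::-1],(360,400))]))
E
```

```text
t 55.65 pos [0.463  0.0334 0.1515] q [ 0.33  0.57  0.01  1.96 -0.79  1.13  0.96] toolz [-0.058  0.694 -0.718] tooly [ 0.997  0.083 -0.   ] G [0.4653 0.0064 0.1794] w 0.0597 F [ 0.1  0.5 -0.3]
```

View pics/s12.png

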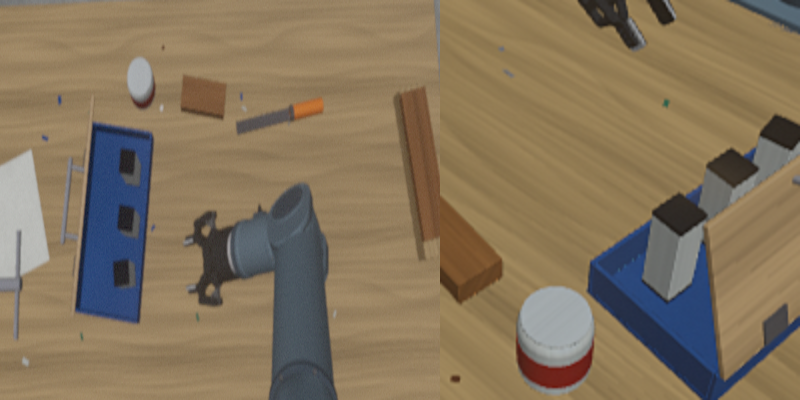

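All three posts stand upright at (127,162), (127,220) and (123,273) in the left view. The lid is still open, and the file, offcut and tin are in place.

```bash
python3 -c "
from rig import robot
print(robot.hand_in())"
```

```text
the job is handed in; nothing more can be done
None
```

I handed in the job (no verdict came back): the lid stands open by itself at about 1.25 rad, all three posts found (no fourth was visible) stand upright in the case on the end that felt heavier, and the file, offcut and tin look unmoved in the last picture.

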